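Turn a capped tin over into its tray with the carton turner

ROBOT

A 7-joint arm with a two-finger parallel gripper is mounted at the origin on the work surface. World frame = base frame: x ahead of the robot, y to its left, z up, the work surface at z = 0. Lengths are in m, angles in rad, forces in N, time in s.
With the tool pointing down it reaches from about 0.425 to 0.975 m from the base axis. Payload 16.7 kg.
Tool frame: the origin (TCP) lies at the very end of the fingers, on their centre line; the grasp point (between the pads) lies 19 mm behind it (robot.pinch_z is the distance from the TCP to the grasp point, in m); z points along the fingers, x is the direction in which the jaws open and shut, and the axes are right-handed (so a half turn about z gives the same grasp; the last joint's range is limited). The gripper opens to 85 mm and grips with 20 to 120 N. Pads are 22 mm wide; open, the fingers measure 114 mm over their backs; the gripper's body (76 mm by 85 mm) begins 54 mm behind the grasp point. The pads swing forward as they close: fully open they stand 13 mm farther back than shut.
Start: joints at [1.183, 0.426, 0.074, 1.606, -0.034, 1.111, -0.067], TCP at [0.16, -0.656, 0.231] pointing down, gripper open.
Joint ranges: [-2.85, 2.85], [-0.5, 2.14], [-1.23, 1.37], [0.21, 2.46], [-1.02, 4.16], [0.16, 2.05], [-2.73, 2.73]. Speed limits (rad/s): [1.89, 1.89, 2.39, 2.39, 3.01, 3.01, 3.01].

INTERFACE

Orientations are given as a unit quaternion [w, x, y, z].
In Python, from bench import robot gives the robot as it stands.
- The arm moves only by the tool jog_arm, never from a script. Its arguments are lists of equal length, an entry for each row: "hand": the closure, from 0 (fully open) to 1 (shut); "dp": the shift along the tool's x, y, z in units of 100 mm (1.0 is 100 mm), a list of three; "dr": the turn, a rotation vector about the tool's x, y, z in units of 90 degrees (1.0 is 90 degrees), a list of three. A call has exactly 5 rows; each row shifts and turns the pose as measured when the row begins, along the tool's axes as they then stand; what a row does not reach is not made up. A row lasts 1/8 s, in which the tool goes at most 62.5 mm and 10.7 degrees, less where a joint would pass 70% of its speed; a pose out of reach is approached as far as the arm can. A call with a number of a shift or a turn outside -1 to 1 is refused whole. A call with a gripper value outside its range is refused whole. The fingers move at their own pace and stop on an object; "newtons" is the grip in N (left out, the last holds). Time passes only in rows, so rows that do not move let the fingers close, or fill a call up. It gives the time, the measured TCP pose, the force and the opening at its end, in the units of the state.
- robot.get_obs(): the state, without advancing time (a new reading comes with each control period).
- robot.capture(name): name is "side" or "top"; returns a dict with "frame" (480x640x3 uint8, red, green, blue), "intrinsics" (3x3 intrinsics, pixels), "view" (4x4, takes a point from world to camera coordinates). Camera axes: x right, y down, z forward; pixel columns grow to the right and rows downward; lengths in m; the calibration is good to about 2 mm. A picture is of the moment at which its call begins. There is no depth.
- robot.hand_in(): hands the job in, once; it reports no verdict.
The state is a dict: "t": time; "q": joint angles; "qvel": joint speeds; "tau": joint torques, N m; "position": TCP position; "tool_rot": TCP orientation; "wrist_force": force on the tool from outside, world axes, zero at the start; "torque": the same for the moment, N m; "gripper_width": opening from 0.0 (shut) to 1.0 (fully open).
Only numpy, scipy, OpenCV 4.12 (cv2) and the standard library are available. Lean on these libraries where they do the work, as an engineer would, in place of code of your own. Each camera call takes 0.05 s, during which the arm holds its last target.

TASK

A tin is standing lid-down on the turner's infeed deck with its green tray capped over it upside down. Push the two together fully home into the green cradle, then pull the crank's sprung pin out of its hole, turn the cradle half a turn over the top and let the pin snap fully into the opposite hole, so that the tin ends up on top, lying in its tray in the locked cradle. Leave the cans, cartons and mug around it where they are.

Things in the scene. Friction and masses are not known exactly. Their poses are not given: they have to be found in the camera images.
- turner: Fixed carton turner: aluminium infeed deck on legs, green cradle, blue round stand with steel index plate. Origin on the table under the axle; z up, axle along its y at z 105 mm. Deck y -275 to -14 mm, top z 75.5, 250 wide in x. Cradle y 10 to 105. Stand and plate y 112 to 139, up to z 197. Crank arm y 143 to 153, on the far (+y) side.
- deck_mouth (a point): Point on the deck top at the edge near the cradle (turner x 0, y -14, z 75.5 mm), axes as the turner's. Two yellow funnel rails on the deck, 40 mm high, 8 thick, lead here: 137 mm apart inside from this edge back to 36 mm, widening to about 185 mm apart 96 mm back. A 24 mm gap lies between deck and pocket floor; the tin slides across it.
- cradle (a joint): Angle of cradle and crank about the axle, rad. 0 at the start: crank arm (radius 70 mm) level, pointing to the turner's -x. Grows as the crank rises over the top to the +x side; second hole at pi. Stops at -0.015 and 3.157: at a stop the pin (10 mm) faces its hole (14 mm along the arc). Friction of 0.12 N m holds it where left.
- cradle_mid (a point): Centre of the cradle's pocket, on the axle at turner y 48, z 105 mm; axes the turner's at joint 0, turning with it. Green tube, inside 142 (x) x 62 high, walls 5 mm, from y -38 (open mouth) to a closing wall at y +50 from here. Its level floor is 1.5 mm under the deck top. Fully home against the wall, the tray's centre is at y 0 here and 12 mm of it sticks out of the mouth.
- pin (a joint): Draw of the sprung index pin in the crank's end, m: 0 fully in its hole, clear of the plate above 0.013, stop at 0.022. It pulls out along the turner's +y; the spring returns it with 2.4 N at 0, 6.8 N at 0.022. Let go between holes, it rests on the plate's face; it must be held drawn while turning.
- pin_grip (a point): Grasp point on the pin's black handle, a round rod 14 mm thick along the turner's y, free for 66 mm beyond the crank arm, with a red button 30 mm across at its end. On the rod's centre line, 53 mm from the arm, 13 mm short of the button; at start turner x -70, y 206, z 105 mm. Moves with pin and crank; the rod stays along y and may turn between the fingers.
- tin: Rectangular steel tin with a yellow label band, 116 (x) x 86 (y) x 50 mm high, 0.3 to 0.5 kg, standing on its red lid. Origin at the centre of the lid face, which is underneath at the start; z up at the start.
- tin_mid (a point): Centre of the tin, 25 mm from the lid face.
- tray: Green cardboard tray, 130 (x) x 100 (y) x 30 mm, walls and panel 4 mm, about 90 g, upside down over the tin: its panel rests on the tin, its rim hangs 24 mm above the deck, about 3 mm loose all round. Origin at the centre of the rim plane; z up at the start (panel at z = 26 to 30 mm). Pair 54 mm high in all.
- tray_mid (a point): Centre of the tray's outline, 15 mm above its rim plane.
- can_a: Bystander: food can 73 mm across, 110 mm high, green label.
- can_b: Bystander: food can 73 mm across, 110 mm high, yellow label.
- can_c: Bystander: food can 73 mm across, 110 mm high, green label.
- carton_blue: Bystander: upright blue carton 35 x 95 x 180 mm.
- carton_red: Bystander: upright red carton 35 x 95 x 180 mm.
- mug: Bystander: blue mug 80 mm across, 95 mm high.
Things that resemble listed ones, but are neither listed nor needed, are in the scene too. Of the things like the tray, leave any that is pink; of the rest the smaller one is meant.

How it is judged:
On the way, in this order (a step that is already met when the one before it is completed fails the run):
1. the tin and tray, still upright, are pushed fully home in the cradle while it is level and locked (y of tray_mid in the frame of cradle_mid above -0.006 m and distance between tin_mid and cradle_mid below 0.018 m and value of joint cradle below 0.1 rad and value of joint pin below 0.005 m and angle between each of tray, tin's own z axis and vertical below 0.1 rad), for 0.1 s.
2. the pin is drawn out and the cradle is on its way over with the pair in it (value of joint pin above 0.009 m and value of joint cradle between 0.8 and 2.6 rad and distance between tin_mid and cradle_mid below 0.025 m), for 0.05 s.
At the end, for the whole second after the job is handed in: Cradle half a turn over (within 0.06 rad), pin in the second hole (within 4 mm); tin and tray both inverted (within 0.1 rad), tray within 12 mm of fully home, tin centre within 22 mm of the pocket centre, at rest; bystanders within 30 mm of their starts (value of joint cradle above 3.08 rad and value of joint pin below 0.004 m and angle between each of tin, tray's own z axis and vertical above 3.04 rad and y of tray_mid in the frame of cradle_mid above -0.012 m and distance between tin_mid and cradle_mid below 0.022 m and linear speed of each of tin, tray below 0.02 m/s and distance of each of can_a, can_b, can_c, carton_blue, carton_red, mug from where it was at the start of the episode below 0.03 m); the robot touches nothing.
It fails at once if the tin or tray is dropped off the turner (height (world z) of any of tin_mid, tray_mid below 0.05 m).
It fails at once if a bystander is knocked over or shoved away (angle between any of can_a, can_b, can_c, carton_blue, carton_red, mug's own z axis and vertical above 0.5 rad or distance of any of can_a, can_b, can_c, carton_blue, carton_red, mug from where it was at the start of the episode above 0.05 m).
It also fails if it takes over 72 s, if anything falls off the work surface, if the arm or the gripper's body presses on something with over 40 N, if the wrist force passes 120 N, or if a joint passes its speed limit or range.

## Working session

There is one attempt and no reset: what is moved stays moved. The work goes in short steps, Python scripts to look and compute and a tool call to move; the robot and the scene stay as the last step left them, time stands still between calls to the robot, and variables do not carry over. Pictures are saved under pics/ and viewed, and the job is handed in when it is done.

Besides the shell and the picture viewer there is one more tool, called after ">>>" as name(argument=value, ...) on one line, values as JSON. jog_arm: Moves the arm, as the interface text tells. Shifts and turns lie within -1 to 1; 1 stands for 100 mm of shift or 90 degrees of turn. Its arguments: {"type":"object","properties":{"hand":{"type":"array"},"dp":{"type":"array"},"dr":{"type":"array"},"newtons":{"type":"number"}},"required":["hand","dp","dr"]}

```bash
ls; mkdir -p pics; python3 - <<'E'
from bench import robot
import cv2,json
o=robot.get_obs();print({k:(v if not hasattr(v,'tolist') else v.tolist()) for k,v in o.items()})
print(robot.pinch_z)
for n in("side","top"):
    c=robot.capture(n);cv2.imwrite(f"pics/{n}0.png",c["frame"][:,:,::-1]);print(c["intrinsics"],c["view"])
E
```

```text
pics
{'t': 0.0, 'q': [1.1825014057953576, 0.4267397558509951, 0.0738364043415332, 1.6066276321374364, -0.03411946989605833, 1.1107966334745334, -0.0670826132995865], 'qvel': [-0.0006131086140656618, 0.0001118621401850467, -0.0005186851740309337, 0.0010035613592983483, 0.00041990003555566585, -0.0009401109949018488, -5.313172100186576e-05], 'tau': [0.002871686956495978, -94.98292922973633, 3.76173198223114, -46.350170373916626, 0.019005823996849358, 0.010466595995239913, -4.035515644318366e-05], 'position': [0.15954503228397646, -0.655442071578257, 0.2305958848141336], 'tool_rot': [-0.0003755089400099266, 0.7862955248808765, -0.6178502382621076, -0.0005381680035651033], 'wrist_force': [-0.45687001993874476, -0.13814962823983815, 0.02887877857899221], 'torque': [0.06838800765282892, -0.0016228338342061611, -0.009830013838518534], 'gripper_width': 0.9962455556944074}
0.0187
[[437.42930769   0.         329.21852094]
 [  0.         437.42930769 237.53747344]
 [  0.           0.           1.        ]] [[ 0.97184056 -0.23540104 -0.01059636 -0.53702447]
 [-0.12290554 -0.46801565 -0.87513175  0.16904027]
 [ 0.20104766  0.85179088 -0.48376869  1.00691668]
 [ 0.          0.          0.          1.        ]]
[[451.17532437   0.         321.41088849]
 [  0.         451.17532437 230.42132776]
 [  0.           0.           1.        ]] [[-0.00274742 -0.99997715 -0.00617683  0.02197488]
 [-0.99220341  0.00349559 -0.12458001  0.55358134]
 [ 0.12459876  0.0057864  -0.99219034  1.36984948]
 [ 0.          0.          0.          1.        ]]
```

View pics/side0.png

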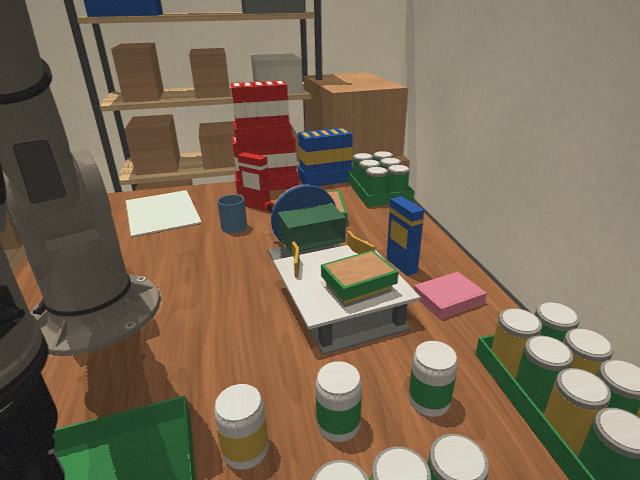

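View pics/top0.png

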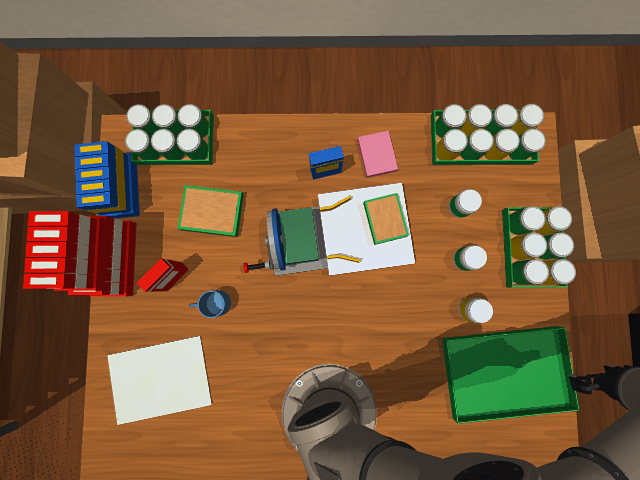

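The top view shows the deck at about (365,230), with the capped pair at (387,218). The green cradle is at (298,237), the stand at (275,240) and the red button at (246,268). The bigger tray at (211,211) and the pink one are decoys. Next I'll measure positions.

```bash
cat > h.py <<'E'
import numpy as np,cv2
from bench import robot
def cap(n,name=None):
    c=robot.capture(n)
    if name: cv2.imwrite(f"pics/{name}.png",c["frame"][:,:,::-1])
    return c
def ray(c,uv):
    K,V=np.array(c["intrinsics"]),np.array(c["view"]);R,t=V[:3,:3],V[:3,3]
    return -R.T@t, R.T@np.linalg.inv(K)@np.array([uv[0],uv[1],1.])
def onz(c,uv,z):
    o,d=ray(c,uv);return o+d*(z-o[2])/d[2]
def tri(c1,u1,c2,u2):
    o1,d1=ray(c1,u1);o2,d2=ray(c2,u2)
    s=np.linalg.lstsq(np.c_[d1,-d2],o2-o1,rcond=None)[0]
    a,b=o1+s[0]*d1,o2+s[1]*d2;return (a+b)/2,np.linalg.norm(a-b)
def proj(c,p):
    K,V=np.array(c["intrinsics"]),np.array(c["view"]);q=K@(V[:3,:3]@p+V[:3,3]);return q[:2]/q[2]
E
python3 - <<'E'
from h import *
c=cap("top");f=c["frame"];hsv=cv2.cvtColor(f,cv2.COLOR_RGB2HSV)
def blobs(m,x0,x1,y0,y1,mn=30):
    mm=np.zeros_like(m);mm[y0:y1,x0:x1]=m[y0:y1,x0:x1]
    cs,_=cv2.findContours(mm,cv2.RETR_EXTERNAL,cv2.CHAIN_APPROX_NONE);return [k for k in cs if cv2.contourArea(k)>mn]
w=cv2.inRange(hsv,(0,0,170),(179,40,255))
for k in blobs(w,315,420,175,280,500):
    h=cv2.convexHull(k);q=cv2.approxPolyDP(h,0.02*cv2.arcLength(h,True),True)[:,0]
    print("deck",[(p.tolist(),onz(c,p,.0755).round(4).tolist()) for p in q])
g=cv2.inRange(hsv,(40,80,40),(85,255,255));br=cv2.inRange(hsv,(5,60,100),(25,255,255))
for k in blobs(g|br,360,412,190,248,300):
    r=cv2.minAreaRect(k);P=np.array([onz(c,p,.1295) for p in cv2.boxPoints(r)])
    print("tray",r,P.round(4).tolist(),np.linalg.norm(np.roll(P,-1,0)-P,axis=1))
    print("c",P.mean(0))
red=cv2.inRange(hsv,(0,150,80),(6,255,255))|cv2.inRange(hsv,(174,150,80),(179,255,255))
for k in blobs(red,236,262,255,280,5): print("red",cv2.boundingRect(k),cv2.moments(k)['m10']/cv2.moments(k)['m00'],cv2.moments(k)['m01']/cv2.moments(k)['m00'])
for k in blobs(g,270,330,200,275,200):
    r=cv2.minAreaRect(k);P=np.array([onz(c,p,.141) for p in cv2.boxPoints(r)]);print("cradle",r,P.round(4).tolist())
b=f[180:290,230:420];cv2.imwrite("pics/topz.png",cv2.resize(b,None,fx=4,fy=4,interpolation=cv2.INTER_CUBIC)[:,:,::-1])
s=cap("side")["frame"][180:360,240:440];cv2.imwrite("pics/sidez.png",cv2.resize(s,None,fx=3.3,fy=3.3,interpolation=cv2.INTER_CUBIC)[:,:,::-1])
E
```

```text
deck [([401, 183], [0.6939, -0.2239, 0.0755]), ([414, 262], [0.4523, -0.2567, 0.0755]), ([329, 274], [0.4173, -0.0023, 0.0755]), ([318, 195], [0.6575, 0.0301, 0.0755])]
tray ((385.3523864746094, 218.03887939453125), (45.24890899658203, 35.272769927978516), 75.25643920898438) [[0.6291, -0.1008, 0.1295], [0.6554, -0.2011, 0.1295], [0.5262, -0.2313, 0.1295], [0.5005, -0.1322, 0.1295]] [0.10366118 0.13263492 0.10238141 0.13233937]
c [ 0.57779682 -0.16635788  0.1295    ]
red (243, 263, 5, 10) 245.16666666666666 267.5
cradle ((298.2554626464844, 235.6659698486328), (53.59238815307617, 33.23917007446289), 82.40535736083984) [[0.5965, 0.1443, 0.141], [0.609, 0.049, 0.141], [0.4552, 0.0288, 0.141], [0.443, 0.1227, 0.141]]
```

View pics/topz.png

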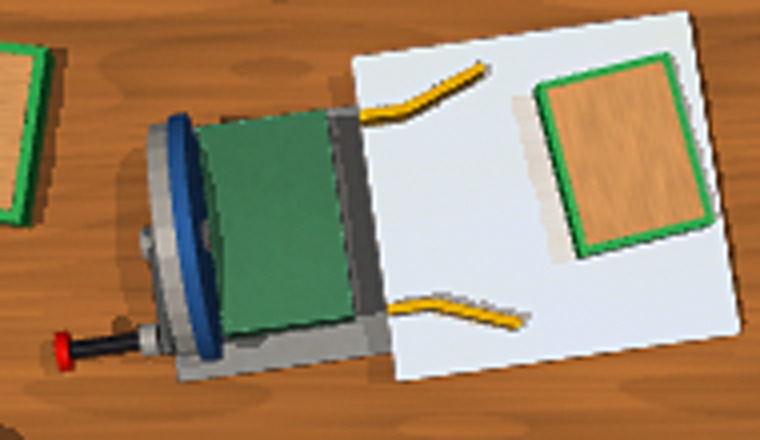

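View pics/sidez.png

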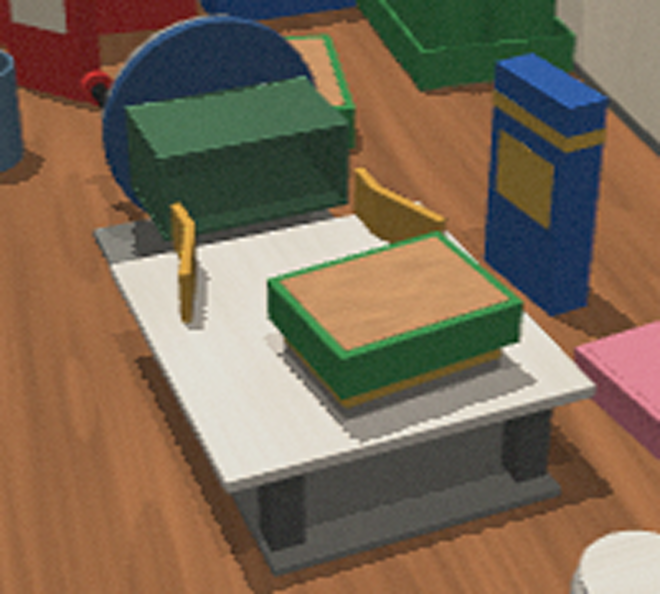

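```bash
cat >> h.py <<'E'
from scipy.spatial.transform import Rotation as Ro
O=np.array([.5356,.0299]);YAW=np.radians(7.85)
EX=np.array([np.cos(YAW),np.sin(YAW)]);EY=np.array([-EX[1],EX[0]])
def T2W(p): return np.r_[O+p[0]*EX+p[1]*EY,p[2]]
def W2T(p): d=np.array(p[:2])-O;return np.r_[d@EX,d@EY,p[2]]
def Rdes(a=0): # tool down, x at turner x +a
    t=YAW+a;x=np.array([np.cos(t),np.sin(t),0]);z=np.array([0,0,-1.]);return Ro.from_matrix(np.c_[x,np.cross(z,x),z])
def rot(o): q=o["tool_rot"];return Ro.from_quat([q[1],q[2],q[3],q[0]])
def plan(wps,a=0):
    """wps: list of turner-frame targets (m), one per row -> dp,dr from now"""
    o=robot.get_obs();p=np.array(o["position"]);R=rot(o)
    print("t",o["t"],"turner",(W2T(p)*1e3).round(1),"F",np.round(o["wrist_force"],1),"w",round(o["gripper_width"],3),"ang",np.degrees((R.inv()*Rdes(a)).as_rotvec()).round(1))
    dps,drs=[],[]
    for w in wps:
        w=T2W(w);dp=R.inv().apply(w-p);rv=(R.inv()*Rdes(a)).as_rotvec();n=np.linalg.norm(rv);m=np.radians(10.2)
        if n>m: rv=rv*m/n
        if np.linalg.norm(dp)>.06: dp=dp*.06/np.linalg.norm(dp)
        dps.append((dp*10).round(3).tolist());drs.append((rv/(np.pi/2)).round(3).tolist())
        p=p+R.apply(dp);R=R*Ro.from_rotvec(rv)
    print("dp",dps);print("dr",drs)
E
python3 - <<'E'
from h import *
print(T2W([.107,-.21,.0875]))
plan([[.107,-.21,.231]]*15)
E
```

```text
[ 0.67027913 -0.16351802  0.0875    ]
t 0.2 turner [-466.1 -627.7  230.9] F [ 0.8 -0.3  0.6] w 0.996 ang [ -0.    0.  -84.2]
dp [[-0.302, -0.518, 0.0], [-0.206, -0.564, 0.0], [-0.103, -0.591, 0.0], [0.004, -0.6, -0.0], [0.11, -0.59, -0.0], [0.213, -0.561, -0.0], [0.309, -0.515, -0.0], [0.395, -0.452, -0.0], [0.469, -0.375, -0.0], [0.485, -0.353, -0.0], [0.485, -0.353, -0.0], [0.398, -0.29, -0.0], [0.0, 0.0, 0.0], [0.0, 0.0, 0.0], [0.0, 0.0, 0.0]]
dr [[-0.0, 0.0, -0.113], [-0.0, 0.0, -0.113], [-0.0, 0.0, -0.113], [-0.0, 0.0, -0.113], [-0.0, 0.0, -0.113], [-0.0, 0.0, -0.113], [-0.0, 0.0, -0.113], [-0.0, 0.0, -0.113], [-0.0, 0.0, -0.029], [0.0, -0.0, 0.0], [-0.0, -0.0, 0.0], [0.0, 0.0, 0.0], [-0.0, -0.0, 0.0], [0.0, 0.0, 0.0], [-0.0, -0.0, 0.0]]
```

>>> jog_arm(hand=[1,1,1,1,1], dp=[[-0.3,-0.52,0],[-0.21,-0.56,0],[-0.1,-0.59,0],[0,-0.6,0],[0.11,-0.59,0]], dr=[[0,0,-0.11],[0,0,-0.11],[0,0,-0.11],[0,0,-0.11],[0,0,-0.11]], newtons=40)

```text
t: 0.82
position: [0.3772, -0.4452, 0.2297]
tool_rot: [0.0, 0.975, -0.223, -0.001]
wrist_force: [1.0, -1.0, -0.2]
gripper_width: 0.005
```

```bash
python3 - <<'E'
from h import *
plan([[.107,-.21,.231]]*10)
E
```

```text
t 0.825 turner [-221.8 -449.   229.7] F [ 1.  -1.  -0.2] w 0.005 ang [  0.    0.1 -33.7]
dp [[0.208, -0.563, -0.003], [0.305, -0.517, -0.003], [0.391, -0.455, -0.002], [0.466, -0.378, -0.002], [0.485, -0.353, -0.002], [0.485, -0.353, -0.002], [0.376, -0.273, -0.002], [-0.0, 0.0, 0.0], [0.0, 0.0, 0.0], [0.0, 0.0, 0.0]]
dr [[0.0, 0.0, -0.113], [0.0, 0.0, -0.113], [0.0, 0.0, -0.113], [0.0, 0.0, -0.034], [-0.0, -0.0, 0.0], [0.0, 0.0, 0.0], [0.0, 0.0, 0.0], [0.0, 0.0, 0.0], [-0.0, 0.0, 0.0], [-0.0, 0.0, 0.0]]
```

>>> jog_arm(hand=[1,1,1,1,1], dp=[[0.21,-0.56,0],[0.3,-0.52,0],[0.39,-0.46,0],[0.47,-0.38,0],[0.49,-0.35,0]], dr=[[0,0,-0.11],[0,0,-0.11],[0,0,-0.11],[0,0,-0.04],[0,0,0]])

```text
t: 1.45
position: [0.5989, -0.2288, 0.2295]
tool_rot: [0.001, 0.997, 0.076, -0.001]
wrist_force: [0.2, -0.3, 1.0]
gripper_width: -0.001
```

```bash
python3 - <<'E'
from h import *
plan([[.107,-.21,.231]]*2+[[.107,-.21,.0875]]*3)
E
```

```text
t 1.45 turner [  27.4 -264.9  229.5] F [ 0.2 -0.3  1. ] w -0.001 ang [0.1 0.1 0.9]
dp [[0.499, -0.333, -0.01], [0.303, -0.209, -0.006], [0.0, -0.0, 0.6], [-0.0, 0.0, 0.6], [0.0, -0.0, 0.235]]
dr [[0.001, 0.001, 0.009], [-0.0, -0.0, 0.0], [0.0, 0.0, 0.0], [-0.0, -0.0, 0.0], [0.0, 0.0, 0.0]]
```

>>> jog_arm(hand=[1,1,1,1,1], dp=[[0.5,-0.33,0],[0.3,-0.21,0],[0.02,-0.02,0],[0,0,0.3],[0,0,0.3]], dr=[[0,0,0.01],[0,0,0],[0,0,0],[0,0,0],[0,0,0]])

```text
t: 2.08
position: [0.6769, -0.1545, 0.1689]
tool_rot: [0.0, 0.997, 0.071, 0.001]
wrist_force: [-0.1, -0.4, -0.1]
gripper_width: 0.0
```

```bash
python3 - <<'E'
from h import *
plan([[.107,-.21,.13],[.107,-.21,.0875],[.107,-.21,.0875],[.107,-.21,.0875],[.107,-.21,.0875]])
c=cap("top","t1");b=c["frame"][140:300,230:440];cv2.imwrite("pics/t1z.png",cv2.resize(b,None,fx=3.6,fy=3.6)[:,:,::-1])
E
```

```text
t 2.075 turner [ 114.8 -201.9  168.9] F [-0.1 -0.4 -0.1] w 0.0 ang [ 0.  -0.1  0.3]
dp [[-0.079, 0.08, 0.389], [-0.0, 0.0, 0.425], [0.0, 0.0, 0.0], [0.0, 0.0, 0.0], [0.0, 0.0, 0.0]]
dr [[0.0, -0.001, 0.003], [-0.0, -0.0, 0.0], [-0.0, 0.0, 0.0], [0.0, -0.0, 0.0], [-0.0, 0.0, 0.0]]
```

View pics/t1z.png

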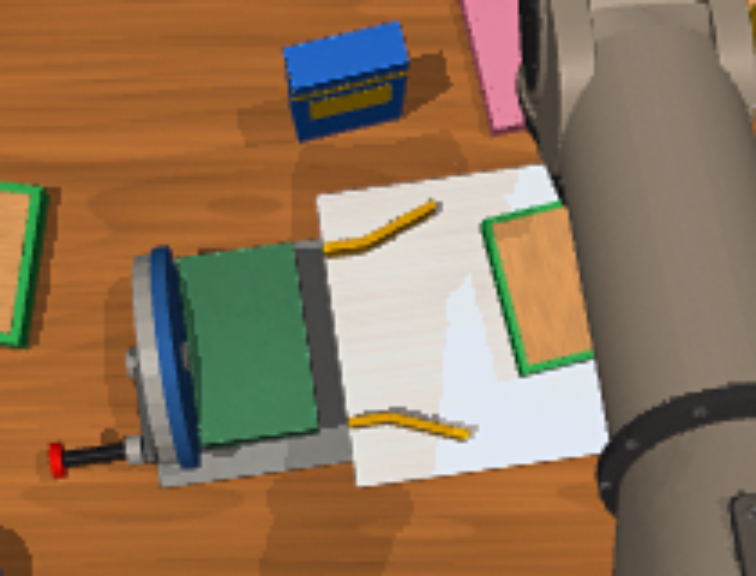

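The arm is beside the pair, which has not moved. I'll lower the fingers on its +x side.

>>> jog_arm(hand=[1,1,1,1,1], dp=[[-0.04,0.08,0.39],[0,0,0.3],[0,0,0.1],[0,0,0.0],[0,0,0]], dr=[[0,0,0],[0,0,0],[0,0,0],[0,0,0],[0,0,0]])

```text
t: 2.75
position: [0.6713, -0.1668, 0.087]
tool_rot: [0.001, 0.998, 0.069, -0.001]
wrist_force: [0.0, 0.3, 0.3]
gripper_width: -0.0
```

```bash
python3 - <<'E'
from h import *
plan([[.10,-.21,.0875],[.09,-.21,.0875],[.084,-.21,.0875],[.08,-.21,.0875],[.08,-.21,.0875]])
c=cap("side","s1");b=c["frame"][180:360,240:440];cv2.imwrite("pics/s1z.png",cv2.resize(b,None,fx=3.3,fy=3.3)[:,:,::-1])
E
```

```text
t 2.75 turner [ 107.6 -213.4   87. ] F [0.  0.3 0.3] w -0.0 ang [0.1 0.1 0.1]
dp [[-0.076, -0.034, -0.005], [-0.1, -0.0, -0.0], [-0.06, -0.0, 0.0], [-0.04, 0.0, -0.0], [0.0, 0.0, 0.0]]
dr [[0.001, 0.002, 0.001], [-0.0, -0.0, 0.0], [0.0, 0.0, 0.0], [-0.0, -0.0, 0.0], [0.0, 0.0, 0.0]]
```

View pics/s1z.png

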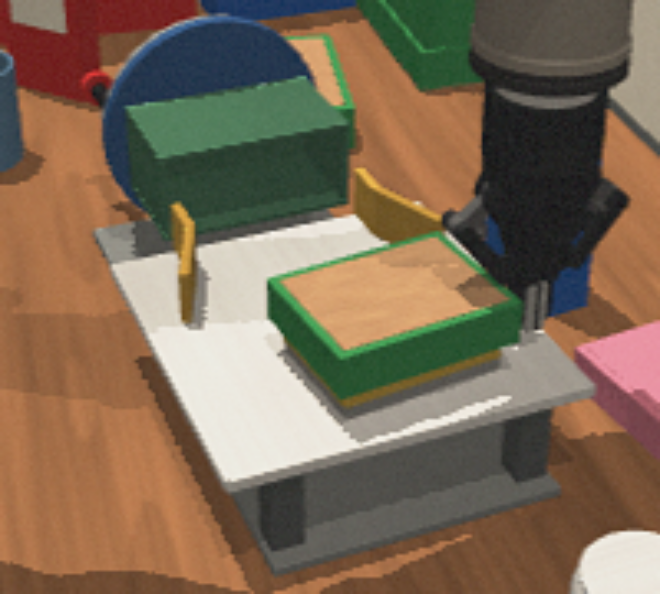

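>>> jog_arm(hand=[1,1,1,1,1], dp=[[-0.06,0,0],[-0.08,0,0],[-0.08,0,0],[-0.06,0,0],[0,0,0]], dr=[[0,0,0],[0,0,0],[0,0,0],[0,0,0],[0,0,0]])

```text
t: 3.42
position: [0.6435, -0.1712, 0.09]
tool_rot: [0.001, 0.998, 0.069, 0.001]
wrist_force: [0.3, 0.9, 1.2]
gripper_width: 0.002
```

```bash
python3 - <<'E'
from h import *
plan([[.08,-.21,.0875]])
c=cap("side","s2");b=c["frame"][180:360,240:440];cv2.imwrite("pics/s2z.png",cv2.resize(b,None,fx=3.3,fy=3.3)[:,:,::-1])
E
```

```text
t 3.425 turner [  79.4 -213.9   90. ] F [0.3 0.9 1.2] w 0.002 ang [ 0.2 -0.2  0.1]
dp [[0.006, -0.039, 0.025]]
dr [[0.002, -0.002, 0.001]]
```

View pics/s2z.png

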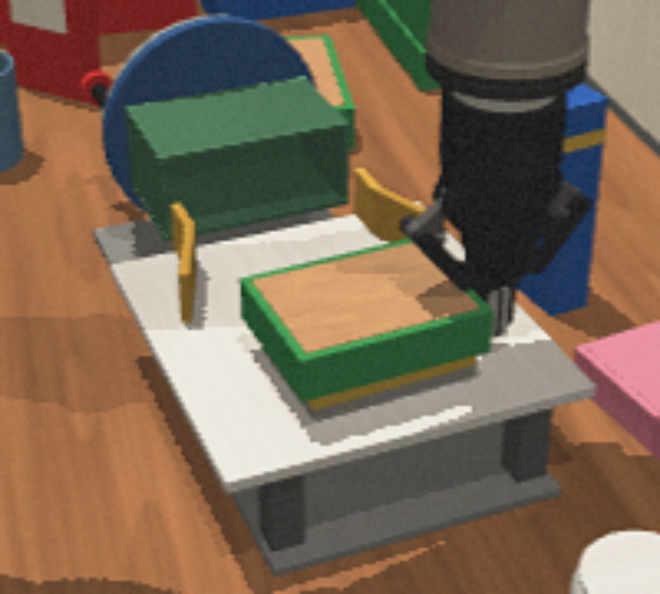

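```bash
python3 - <<'E'
from h import *
for nm,L in(("before",[(268,283),(343,358),(522,300),(437,234)]),("after",[(241,284),(303,360),(491,311),(405,241)])):
    c=cap("side");P=np.array([W2T(onz(c,(240+x/3.3,180+y/3.3),.1295)) for x,y in L])*1e3
    print(nm,P.round(0).tolist(),"c",P.mean(0).round(1)); d=P[2]-P[1];e=P[3]-P[0];g=P[0]-P[1];print([np.degrees(np.arctan2(v[1],v[0])).round(1) for v in (d,e)],np.degrees(np.arctan2(-g[0],g[1])))
E
```

```text
before [[-56.0, -164.0, 129.0], [-44.0, -258.0, 130.0], [84.0, -244.0, 130.0], [71.0, -150.0, 129.0]] c [  13.9 -204.1  129.5]
[np.float64(6.4), np.float64(6.2)] 7.407477390387644
after [[-72.0, -159.0, 130.0], [-66.0, -251.0, 130.0], [61.0, -247.0, 130.0], [47.0, -151.0, 129.0]] c [  -7.7 -201.9  129.5]
[np.float64(1.7), np.float64(4.0)] 3.7217760183641775
```

```bash
python3 - <<'E'
from h import *
c=cap("top")
for p in((468,201),(473,257),(480,309)): print((W2T(onz(c,p,.11))*1e3).round(0))
plan([[.11,-.21,.1]]+[[.11,-.21,.16]]*2+[[.11,-.29,.165]]*2+[[-.005,-.29,.16]]*3)
E
```

```text
[  33. -453.  110.]
[-132. -438.  110.]
[-282. -431.  110.]
t 3.625 turner [  79.8 -213.7   89.7] F [ 0.5 -0.6  1.6] w 0.003 ang [ 0.1 -0.1  0.1]
dp [[0.302, -0.037, -0.103], [-0.0, -0.0, -0.6], [0.0, 0.0, 0.0], [0.0, 0.599, -0.037], [-0.0, 0.201, -0.013], [-0.599, 0.0, 0.026], [-0.551, 0.0, 0.024], [0.0, 0.0, 0.0]]
dr [[0.002, -0.002, 0.001], [-0.0, 0.0, 0.0], [0.0, 0.0, 0.0], [-0.0, -0.0, 0.0], [0.0, 0.0, 0.0], [-0.0, -0.0, 0.0], [-0.0, -0.0, 0.0], [0.0, 0.0, 0.0]]
```

>>> jog_arm(hand=[1,1,1,0.4,0.4], dp=[[0.25,0,-0.1],[0,0,-0.6],[0,0.1,-0.2],[0,0.5,0],[-0.3,0.2,0]], dr=[[0,0,0],[0,0,0],[0,0,0],[0,0,0],[0,0,0]])

```text
t: 4.25
position: [0.6512, -0.2487, 0.1801]
tool_rot: [-0.0, 0.997, 0.072, -0.001]
wrist_force: [-0.1, -0.3, 0.1]
gripper_width: 0.423
```

```bash
python3 - <<'E'
from h import *
plan([[-.005,-.29,.17]]*3+[[-.005,-.29,.13]]*2)
E
```

```text
t 4.25 turner [  76.4 -291.8  180.1] F [-0.1 -0.3  0.1] w 0.423 ang [-0.1  0.1  0.4]
dp [[-0.595, -0.017, 0.075], [-0.219, -0.005, 0.027], [0.0, 0.0, 0.0], [0.0, -0.0, 0.4], [0.0, 0.0, 0.0]]
dr [[-0.001, 0.001, 0.005], [-0.0, 0.0, 0.0], [-0.0, -0.0, 0.0], [0.0, 0.0, 0.0], [-0.0, -0.0, 0.0]]
```

>>> jog_arm(hand=[0.4,0.4,0.4,0.4,0.4], dp=[[-0.5,0,0.1],[-0.25,0,0.3],[0,0,0.3],[0,0,0.2],[0,0,0]], dr=[[0,0,0],[0,0,0],[0,0,0],[0,0,0],[0,0,0]])

```text
t: 4.88
position: [0.5722, -0.2626, 0.0868]
tool_rot: [-0.0, 0.998, 0.07, -0.002]
wrist_force: [-0.2, -0.1, 0.8]
gripper_width: 0.599
```

```bash
python3 - <<'E'
from h import *
plan([[-.005,-.285,.088]]*2)
c=cap("side","s3");b=c["frame"][180:360,240:440];cv2.imwrite("pics/s3z.png",cv2.resize(b,None,fx=3.3,fy=3.3)[:,:,::-1])
c=cap("top","t3");b=c["frame"][140:300,230:440];cv2.imwrite("pics/t3z.png",cv2.resize(b,None,fx=3.6,fy=3.6)[:,:,::-1])
E
```

```text
t 4.875 turner [  -3.7 -294.8   86.8] F [-0.2 -0.1  0.8] w 0.599 ang [-0.1  0.2  0.2]
dp [[-0.013, -0.098, -0.012], [0.0, 0.0, 0.0]]
dr [[-0.001, 0.003, 0.002], [0.0, -0.0, -0.0]]
```

View pics/s3z.png

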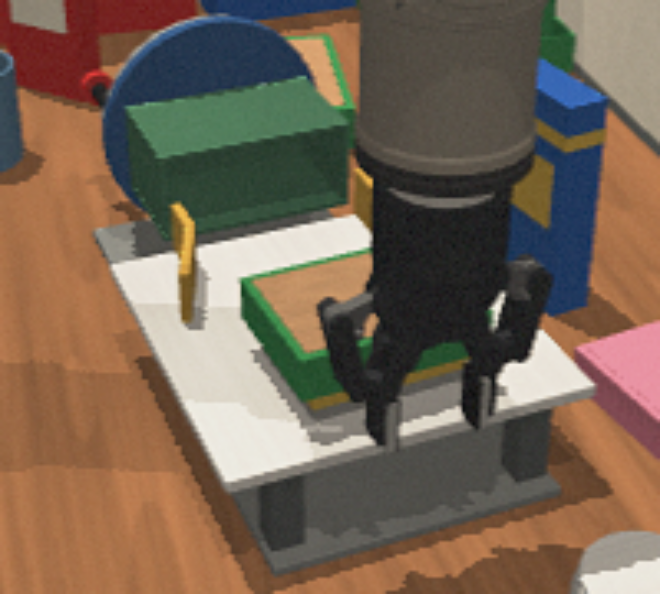

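View pics/t3z.png

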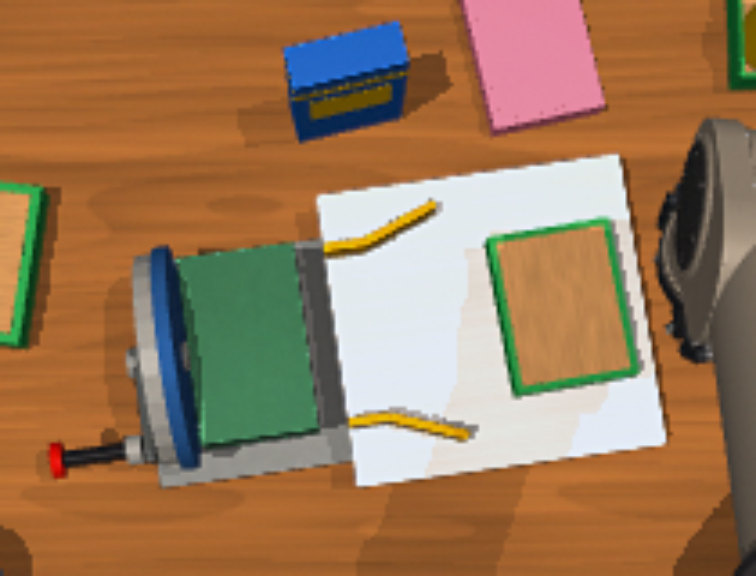

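The pair is now at about (563,307) in the zoomed top view, nearly square to the turner. The gripper is behind it. I'll measure the tray and the rails.

```bash
cat >> h.py <<'E'
def tray(c,box=(320,412,180,262)):
    hsv=cv2.cvtColor(c["frame"],cv2.COLOR_RGB2HSV)
    m=cv2.inRange(hsv,(40,80,40),(85,255,255))|cv2.inRange(hsv,(5,60,100),(18,175,255))
    mm=np.zeros_like(m);x0,x1,y0,y1=box;mm[y0:y1,x0:x1]=m[y0:y1,x0:x1]
    k=max(cv2.findContours(mm,cv2.RETR_EXTERNAL,cv2.CHAIN_APPROX_NONE)[0],key=cv2.contourArea)
    P=np.array([W2T(onz(c,p,.1295)) for p in cv2.boxPoints(cv2.minAreaRect(k))])*1e3
    i=np.argmin(P[:,0]+P[:,1]);P=np.roll(P,-i,0);d=P[1]-P[0]
    print("tray c",P.mean(0).round(1),"sizes",np.linalg.norm(np.roll(P,-1,0)-P,axis=1).round(0)[:2],"edge",np.degrees(np.arctan2(d[1],d[0])).round(1),P[:,:2].round(0).tolist())
E
python3 - <<'E'
from h import *
c=cap("top");tray(c,(360,412,190,262))
for x,y in((328,252),(391,421),(350,427),(365,243),(325,246),(470,436),(433,203)): print((x,y),(W2T(onz(c,(230+x/3.6,140+y/3.6),.1155))*1e3).round(0))
E
```

```text
tray c [  -4.4 -198.2  129.5] sizes [104. 132.] edge 92.6 [[-68.0, -252.0], [-73.0, -148.0], [59.0, -144.0], [64.0, -249.0]]
(328, 252) [ 67. -19. 115.]
(391, 421) [-78. -50. 115.]
(350, 427) [-78. -16. 115.]
(365, 243) [ 70. -50. 115.]
(325, 246) [ 72. -17. 115.]
(470, 436) [ -99. -111.  115.]
(433, 203) [  95. -110.  115.]
```

>>> jog_arm(hand=[0.4,0.4,0.4,0.4,0.4], dp=[[0,-0.15,0],[0,-0.2,0],[0,-0.2,0],[0,-0.2,0],[0,-0.15,0]], dr=[[0,0,0],[0,0,0],[0,0,0],[0,0,0],[0,0,0]])

```text
t: 5.65
position: [0.5614, -0.1675, 0.0911]
tool_rot: [0.001, 0.998, 0.07, 0.001]
wrist_force: [0.1, -2.0, -1.3]
gripper_width: 0.601
```

```bash
python3 - <<'E'
from h import *
plan([[-.003,-.11,.088]]*2)
c=cap("side","s4");b=c["frame"][180:360,240:440];cv2.imwrite("pics/s4z.png",cv2.resize(b,None,fx=3.3,fy=3.3)[:,:,::-1])
c=cap("top","t4");tray(c);b=c["frame"][140:300,230:440];cv2.imwrite("pics/t4z.png",cv2.resize(b,None,fx=3.6,fy=3.6)[:,:,::-1])
E
```

```text
t 5.65 turner [  -1.4 -199.1   91.1] F [ 0.1 -2.  -1.3] w 0.601 ang [ 0.1 -0.1  0.2]
dp [[-0.009, -0.6, 0.019], [-0.005, -0.291, 0.01]]
dr [[0.002, -0.001, 0.002], [-0.0, -0.0, 0.0]]
tray c [  -2.8 -135.8  129.5] sizes [101. 132.] edge 90.9 [[-68.0, -186.0], [-70.0, -85.0], [62.0, -85.0], [64.0, -187.0]]
```

View pics/s4z.png

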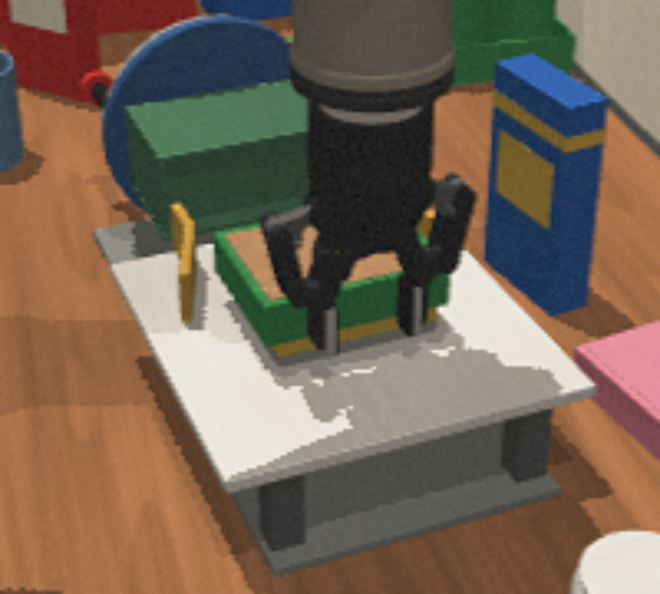

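View pics/t4z.png

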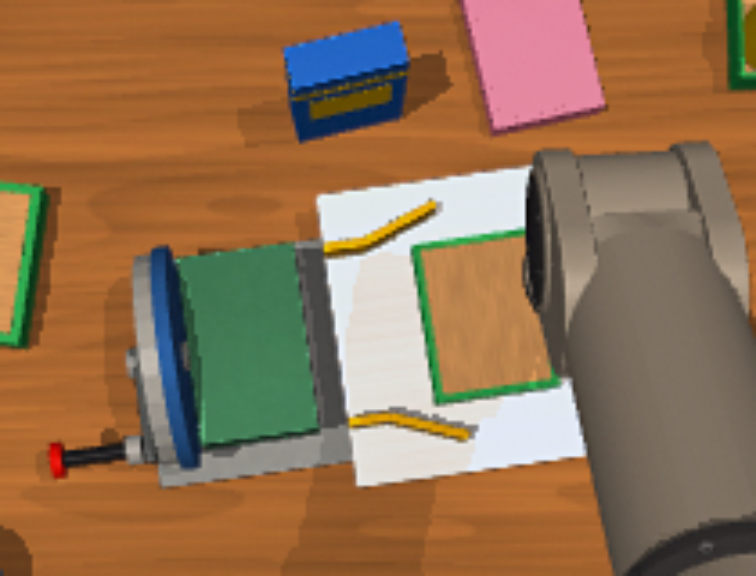

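The pair is square (about 1°) and centred between the rails, so I'll keep pushing.

>>> jog_arm(hand=[0.4,0.4,0.4,0.4,0.4], dp=[[0,-0.18,0.03],[0,-0.18,0],[0,-0.18,0],[0,-0.18,0],[0,-0.1,0]], dr=[[0,0,0],[0,0,0],[0,0,0],[0,0,0],[0,0,0]])

```text
t: 6.38
position: [0.55, -0.0844, 0.0881]
tool_rot: [0.002, 0.998, 0.069, 0.001]
wrist_force: [-0.5, -3.7, 0.3]
gripper_width: 0.598
```

```bash
python3 - <<'E'
from h import *
plan([[-.003,-.013,.088]]*2)
c=cap("side","s5");b=c["frame"][180:360,240:440];cv2.imwrite("pics/s5z.png",cv2.resize(b,None,fx=3.3,fy=3.3)[:,:,::-1])
c=cap("top","t5");b=c["frame"][140:300,230:440];cv2.imwrite("pics/t5z.png",cv2.resize(b,None,fx=3.6,fy=3.6)[:,:,::-1])
E
```

```text
t 6.375 turner [  -1.3 -115.2   88.1] F [-0.5 -3.7  0.3] w 0.598 ang [ 0.2 -0.1  0.1]
dp [[-0.009, -0.6, -0.002], [-0.007, -0.422, 0.0]]
dr [[0.002, -0.002, 0.001], [-0.0, -0.0, 0.0]]
```

View pics/t5z.png

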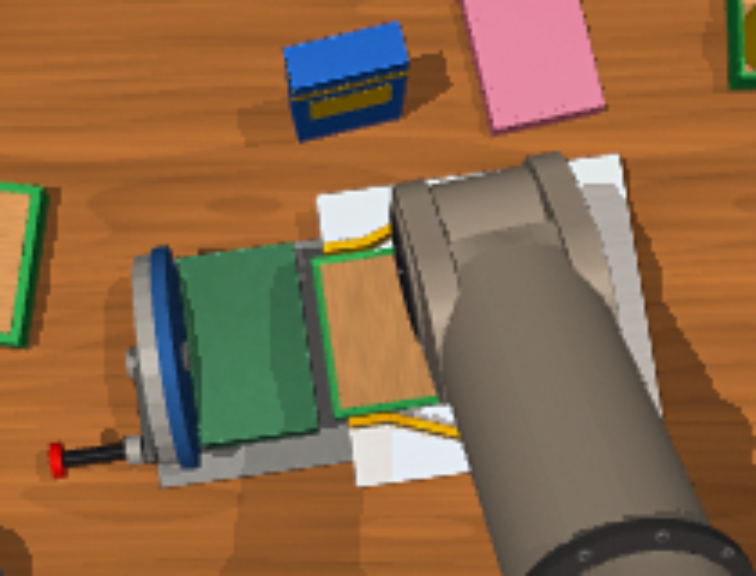

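>>> jog_arm(hand=[0.4,0.4,0.4,0.4,0.4], dp=[[-0.01,-0.16,0],[0,-0.16,0],[0,-0.16,0],[0,-0.16,0],[0,-0.1,0]], dr=[[0,0,0],[0,0,0],[0,0,0],[0,0,0],[0,0,0]])

```text
t: 7.1
position: [0.5389, -0.0096, 0.0881]
tool_rot: [0.002, 0.998, 0.068, 0.002]
wrist_force: [0.2, -2.0, -0.6]
gripper_width: 0.599
```

```bash
python3 - <<'E'
from h import *
plan([[-.003,-.013,.088]]*2)
c=cap("side","s6");b=c["frame"][180:360,240:440];cv2.imwrite("pics/s6z.png",cv2.resize(b,None,fx=3.3,fy=3.3)[:,:,::-1])
E
```

```text
t 7.1 turner [ -2.1 -39.6  88.1] F [ 0.2 -2.  -0.6] w 0.599 ang [ 0.3 -0.2 -0. ]
dp [[-0.009, -0.266, -0.0], [0.0, -0.0, 0.0]]
dr [[0.003, -0.002, -0.0], [-0.0, -0.0, 0.0]]
```

View pics/s6z.png

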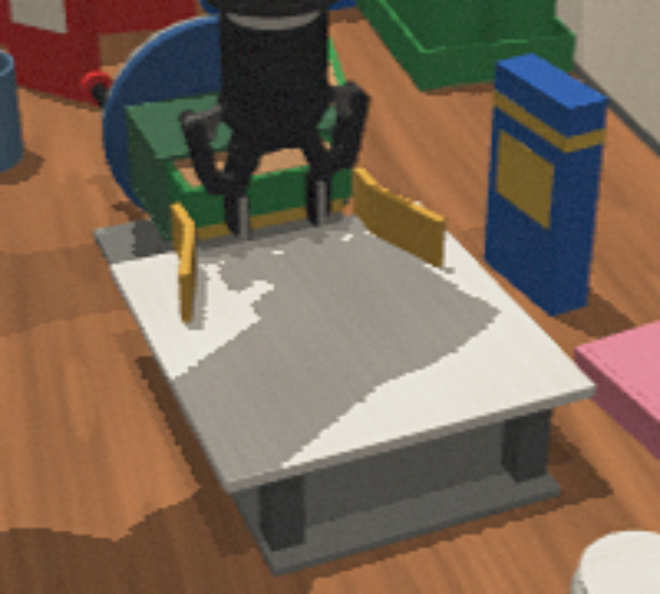

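>>> jog_arm(hand=[0.4,0.4,0.4,0.4,0.4], dp=[[-0.01,-0.06,0],[0,-0.06,0],[0,-0.05,0],[0,-0.05,0],[0,-0.03,0]], dr=[[0,0,0],[0,0,0],[0,0,0],[0,0,0],[0,0,0]])

```text
t: 7.78
position: [0.5342, 0.0168, 0.0879]
tool_rot: [0.002, 0.998, 0.068, 0.002]
wrist_force: [-1.0, -11.7, 0.9]
gripper_width: 0.601
```

```bash
python3 - <<'E'
from h import *
plan([[-.003,-.013,.088]]*2)
E
```

```text
t 7.775 turner [ -3.2 -12.8  87.9] F [ -1.  -11.7   0.9] w 0.601 ang [ 0.3 -0.2 -0. ]
dp [[0.002, 0.002, -0.001], [0.0, 0.0, 0.0]]
dr [[0.003, -0.002, -0.0], [0.0, -0.0, 0.0]]
```

>>> jog_arm(hand=[0.4,0.4,0.4,0.4,0.4], dp=[[0,-0.02,0],[0,-0.02,0],[0,-0.02,0],[0,-0.01,0],[0,0,0]], dr=[[0,0,0],[0,0,0],[0,0,0],[0,0,0],[0,0,0]])

```text
t: 8.4
position: [0.534, 0.0162, 0.0878]
tool_rot: [0.006, 0.998, 0.065, 0.002]
wrist_force: [0.9, -0.4, -0.4]
gripper_width: 0.598
```

```bash
python3 - <<'E'
from h import *
plan([[-.003,-.013,.088]]*2)
c=cap("side","s7");b=c["frame"][180:300,240:380];cv2.imwrite("pics/s7z.png",cv2.resize(b,None,fx=5,fy=5)[:,:,::-1])
c=cap("top","t7");b=c["frame"][170:290,230:390];cv2.imwrite("pics/t7z.png",cv2.resize(b,None,fx=4.5,fy=4.5)[:,:,::-1])
E
```

```text
t 8.4 turner [ -3.4 -13.3  87.8] F [ 0.9 -0.4 -0.4] w 0.598 ang [ 0.7 -0.1 -0.4]
dp [[0.004, -0.003, -0.002], [0.0, 0.0, 0.0]]
dr [[0.008, -0.001, -0.004], [-0.0, -0.0, -0.0]]
```

View pics/s7z.png

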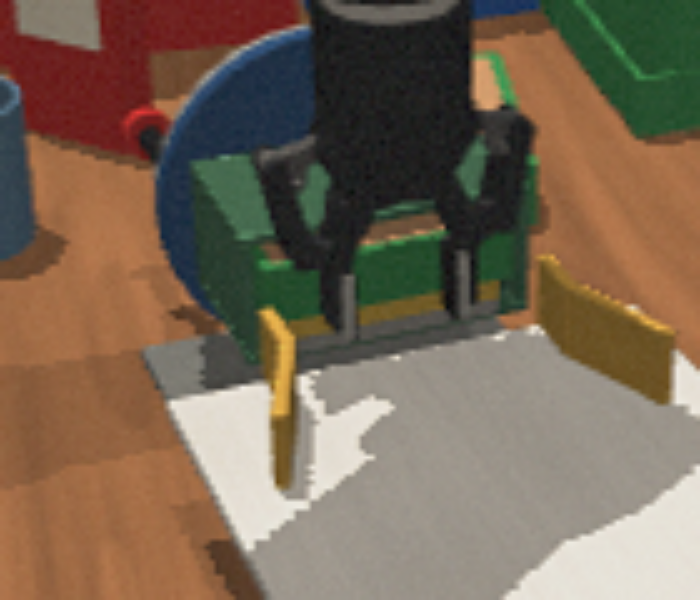

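View pics/t7z.png

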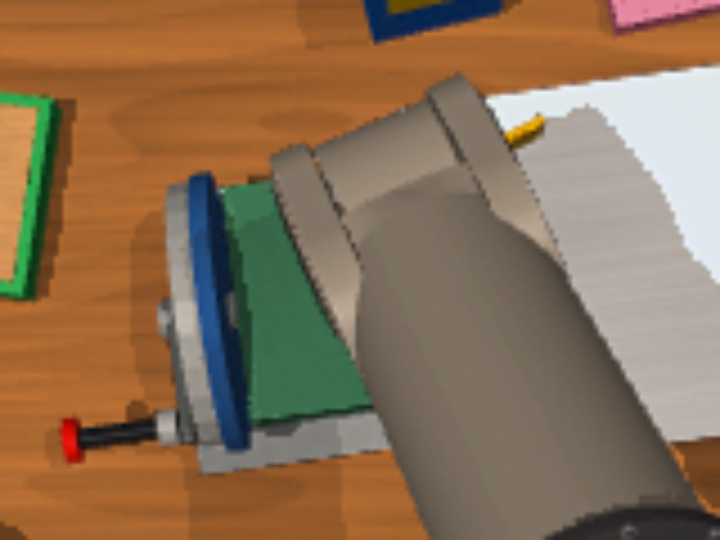

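>>> jog_arm(hand=[0.4,0.4,0.4,0.4,0.4], dp=[[0,-0.02,0],[0,-0.03,0],[0,0.1,0],[0,0.4,-0.1],[0,0.3,-0.5]], dr=[[0,0,0],[0,0,0],[0,0,0],[0,0,0],[0,0,0]])

```text
t: 9.12
position: [0.542, -0.0609, 0.1472]
tool_rot: [0.007, 0.998, 0.067, -0.001]
wrist_force: [0.7, 0.4, 0.6]
gripper_width: 0.596
```

```bash
python3 - <<'E'
from h import *
plan([[-.003,-.013,.088]]*2)
c=cap("side","s8");b=c["frame"][180:300,240:380];cv2.imwrite("pics/s8z.png",cv2.resize(b,None,fx=5,fy=5)[:,:,::-1])
E
```

```text
t 9.125 turner [ -6.  -90.8 147.2] F [0.7 0.4 0.6] w 0.596 ang [ 0.8  0.2 -0.2]
dp [[0.018, -0.483, 0.356], [0.012, -0.301, 0.229]]
dr [[0.009, 0.002, -0.002], [0.0, -0.0, 0.0]]
```

View pics/s8z.png

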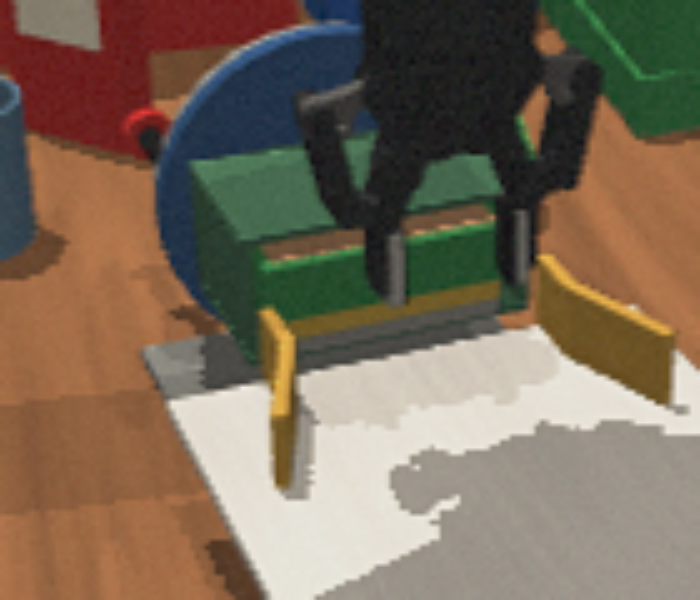

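```bash
python3 - <<'E'
from h import *
c=cap("top","t8");s=cap("side")
def cen(c,box):
    hsv=cv2.cvtColor(c["frame"],cv2.COLOR_RGB2HSV);x0,x1,y0,y1=box
    m=cv2.inRange(hsv,(0,150,60),(6,255,255))|cv2.inRange(hsv,(174,150,60),(179,255,255))
    mm=np.zeros_like(m);mm[y0:y1,x0:x1]=m[y0:y1,x0:x1]
    k=max(cv2.findContours(mm,0,1)[0],key=cv2.contourArea);print(cv2.boundingRect(k),cv2.contourArea(k));x,y,w,h=cv2.boundingRect(k);return x+w/2-.5,y+h/2-.5
u=cen(c,(236,262,255,280));v=cen(s,(262,278,198,212));print(u,v)
P,e=tri(c,u,s,v);print("button",(W2T(P)*1e3).round(1),e)
print("rod top px (108/4.5..)",(W2T(onz(c,(230+115/4.5,170+434/4.5),.105))*1e3).round(1))
for n,px,z in(("redcarton near",(186,262),.18),("redcarton",(180,290),.0),("redc",(150,291),.18),("redcarton",(160,258),.18),("mug",(212,300),.095)): print(n,(W2T(onz(c,px,z))*1e3).round(0))
b=c["frame"][170:310,130:350];cv2.imwrite("pics/t8z.png",cv2.resize(b,None,fx=3.6,fy=3.6)[:,:,::-1])
E
```

```text
(244, 263, 5, 10) 22.0
(262, 198, 12, 14) 87.5
(246.0, 267.5) (267.5, 204.5)
button [-72.4 222.1 111.6] 0.004539376761405792
rod top px (108/4.5..) [-70.5 194.6 105. ]
redcarton near [-36. 373. 180.]
redcarton [-104.  454.    0.]
redc [-102.  480.  180.]
redcarton [-15. 444. 180.]
mug [-149.  334.   95.]
```

View pics/t8z.png

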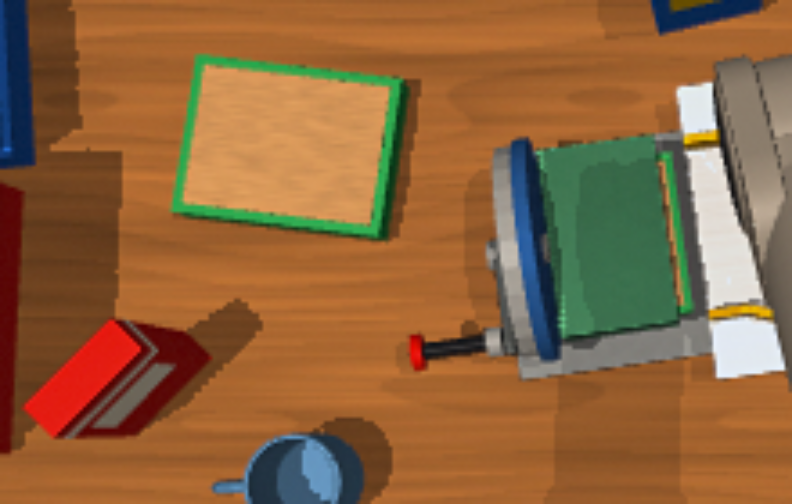

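The strip of tray showing at (675,230) is about 12 mm wide, so the pair is fully home. The button triangulates to turner (-72,222). I'll go over to the handle.

```bash
python3 - <<'E'
from h import *
plan([[-.006,-.06,.2],[-.006,-.06,.26]]+[[-.072,.206,.26]]*8)
E
```

```text
t 9.275 turner [ -3.1 -91.5 150.8] F [-0.4  0.3 -0.5] w 0.602 ang [ 1.  -0.3 -0.4]
dp [[-0.029, -0.307, -0.497], [-0.0, -0.0, -0.6], [-0.144, -0.582, 0.0], [-0.144, -0.582, -0.0], [-0.144, -0.582, 0.0], [-0.144, -0.582, -0.0], [-0.082, -0.331, 0.0], [0.0, 0.0, 0.0], [0.0, 0.0, 0.0], [0.0, 0.0, 0.0]]
dr [[0.011, -0.003, -0.004], [-0.0, 0.0, 0.0], [-0.0, -0.0, 0.0], [0.0, 0.0, 0.0], [-0.0, -0.0, 0.0], [0.0, 0.0, 0.0], [-0.0, -0.0, 0.0], [0.0, 0.0, 0.0], [-0.0, -0.0, 0.0], [0.0, 0.0, 0.0]]
```

>>> jog_arm(hand=[0,0,0,0,0], dp=[[0,0,-0.5],[0,0,-0.6],[-0.1,-0.4,0],[-0.15,-0.55,0],[-0.15,-0.55,0]], dr=[[0.01,0,0],[0,0,0],[0,0,0],[0,0,0],[0,0,0]])

```text
t: 9.9
position: [0.483, 0.087, 0.2607]
tool_rot: [-0.001, 0.998, 0.064, 0.001]
wrist_force: [1.1, 1.6, 0.1]
gripper_width: 0.999
```

```bash
python3 - <<'E'
from h import *
plan([[-.072,.206,.26]]*5)
E
```

```text
t 9.9 turner [-44.3  63.7 260.7] F [1.1 1.6 0.1] w 0.999 ang [-0.1 -0.1 -0.5]
dp [[-0.12, -0.588, 0.004], [-0.115, -0.589, 0.003], [-0.048, -0.245, 0.001], [0.0, 0.0, 0.0], [0.0, 0.0, 0.0]]
dr [[-0.001, -0.001, -0.006], [0.0, 0.0, 0.0], [-0.0, -0.0, 0.0], [-0.0, 0.0, 0.0], [-0.0, -0.0, 0.0]]
```

>>> jog_arm(hand=[0,0,0,0,0], dp=[[-0.1,-0.55,0],[-0.12,-0.5,0],[-0.04,-0.3,0],[0,0,0],[0,0,0.3]], dr=[[0,0,0],[0,0,0],[0,0,0],[0,0,0],[0,0,0]])

```text
t: 10.52
position: [0.4336, 0.2285, 0.2292]
tool_rot: [-0.002, 0.998, 0.069, 0.001]
wrist_force: [0.6, 0.0, -0.6]
gripper_width: 1.0
```

```bash
python3 - <<'E'
from h import *
plan([[-.072,.205,.2],[-.072,.205,.15],[-.072,.205,.11],[-.072,.205,.086]]*1)
E
```

```text
t 10.525 turner [-73.9 210.7 229.2] F [ 0.6  0.  -0.6] w 1.0 ang [-0.3 -0.1  0.1]
dp [[0.019, 0.058, 0.291], [0.0, -0.0, 0.5], [-0.0, 0.0, 0.4], [0.0, -0.0, 0.24]]
dr [[-0.003, -0.001, 0.001], [0.0, 0.0, 0.0], [-0.0, -0.0, 0.0], [0.0, 0.0, 0.0]]
```

>>> jog_arm(hand=[0,0,0,0,0], dp=[[0.02,0.06,0.3],[0,0,0.45],[0,0,0.4],[0,0,0.22],[0,0,0]], dr=[[0,0,0],[0,0,0],[0,0,0],[0,0,0],[0,0,0]])

```text
t: 11.15
position: [0.4341, 0.2202, 0.084]
tool_rot: [-0.002, 0.998, 0.069, -0.002]
wrist_force: [0.6, 0.1, 1.1]
gripper_width: 1.003
```

```bash
python3 - <<'E'
from h import *
plan([[-.072,.205,.086]])
c=cap("side","s9");b=c["frame"][160:280,200:340];cv2.imwrite("pics/s9z.png",cv2.resize(b,None,fx=5,fy=5)[:,:,::-1])
c=cap("top","t9");b=c["frame"][190:310,190:350];cv2.imwrite("pics/t9z.png",cv2.resize(b,None,fx=4.5,fy=4.5)[:,:,::-1])
E
```

```text
t 11.15 turner [-74.6 202.4  84. ] F [0.6 0.1 1.1] w 1.003 ang [-0.2  0.3  0.1]
dp [[0.026, -0.026, -0.02]]
dr [[-0.002, 0.003, 0.001]]
```

View pics/s9z.png

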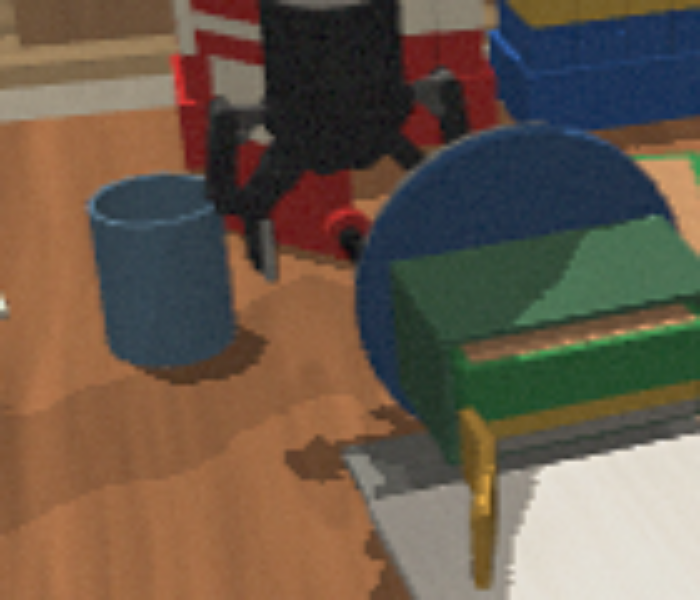

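View pics/t9z.png

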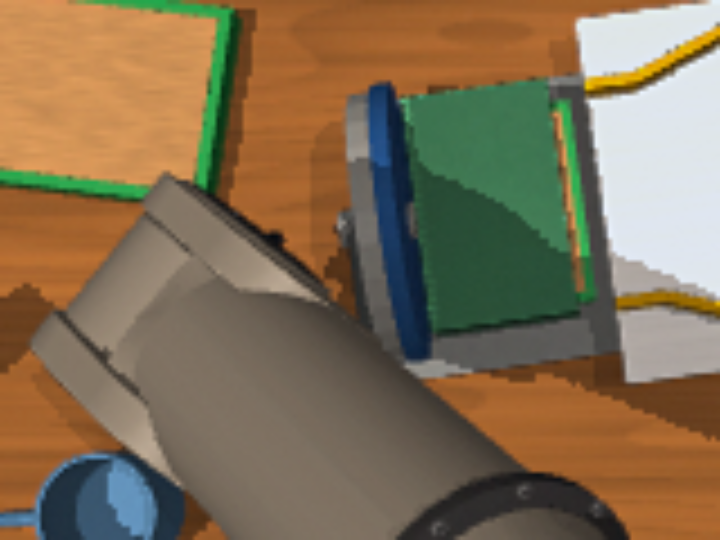

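The fingers straddle the rod, with the button at about (345,228) in the zoomed side view. I'll close on it.

>>> jog_arm(hand=[0,0.6,0.9,1,1], dp=[[0.02,-0.02,-0.01],[0,0,0],[0,0,0],[0,0,0],[0,0,0]], dr=[[0,0,0],[0,0,0],[0,0,0],[0,0,0],[0,0,0]], newtons=40)

```text
t: 11.88
position: [0.4388, 0.2237, 0.0898]
tool_rot: [-0.003, 0.998, 0.069, 0.002]
wrist_force: [7.0, 0.6, 0.4]
gripper_width: 0.147
```

```bash
python3 - <<'E'
from h import *
plan([[-.072,.205,.086]])
c=cap("side","s10");b=c["frame"][160:280,200:340];cv2.imwrite("pics/s10z.png",cv2.resize(b,None,fx=5,fy=5)[:,:,::-1])
E
```

```text
t 11.875 turner [-69.4 205.2  89.8] F [7.  0.6 0.4] w 0.147 ang [-0.3 -0.2  0. ]
dp [[-0.026, 0.002, 0.038]]
dr [[-0.003, -0.002, 0.0]]
```

View pics/s10z.png

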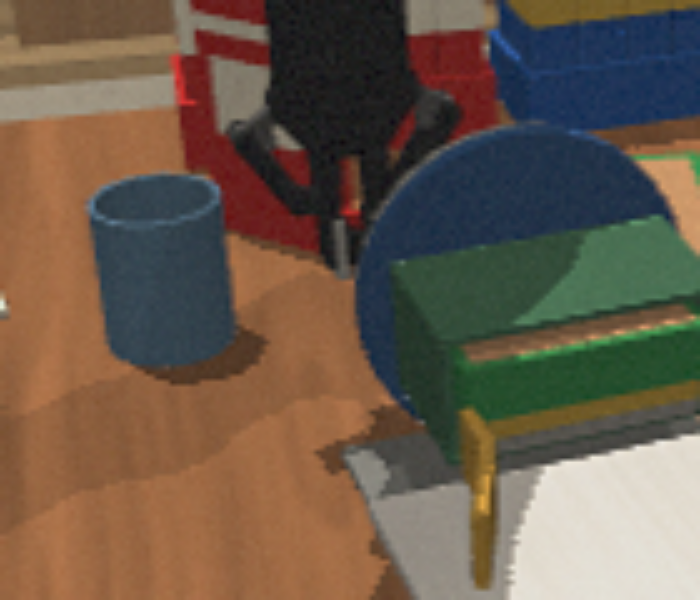

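Gripped: the width reads 12.5 mm on the 14 mm rod. I'll draw the pin now.

>>> jog_arm(hand=[1,1,1,1,1], dp=[[0.02,-0.05,0],[0,-0.06,0],[0,-0.06,0],[0,-0.03,0],[0,0,0]], dr=[[0,0,0],[0,0,0],[0,0,0],[0,0,0],[0,0,0]])

```text
t: 12.55
position: [0.4365, 0.2418, 0.0891]
tool_rot: [0.0, 0.998, 0.068, -0.001]
wrist_force: [0.2, -5.9, 4.5]
gripper_width: 0.144
```

```bash
python3 - <<'E'
from h import *
plan([[-.07,.225,.088]])
c=cap("side","s11");b=c["frame"][160:280,200:340];cv2.imwrite("pics/s11z.png",cv2.resize(b,None,fx=5,fy=5)[:,:,::-1])
E
```

```text
t 12.55 turner [-69.2 223.4  89.1] F [ 0.2 -5.9  4.5] w 0.144 ang [ 0.   0.1 -0.1]
dp [[-0.008, -0.016, 0.011]]
dr [[0.0, 0.001, -0.001]]
```

View pics/s11z.png

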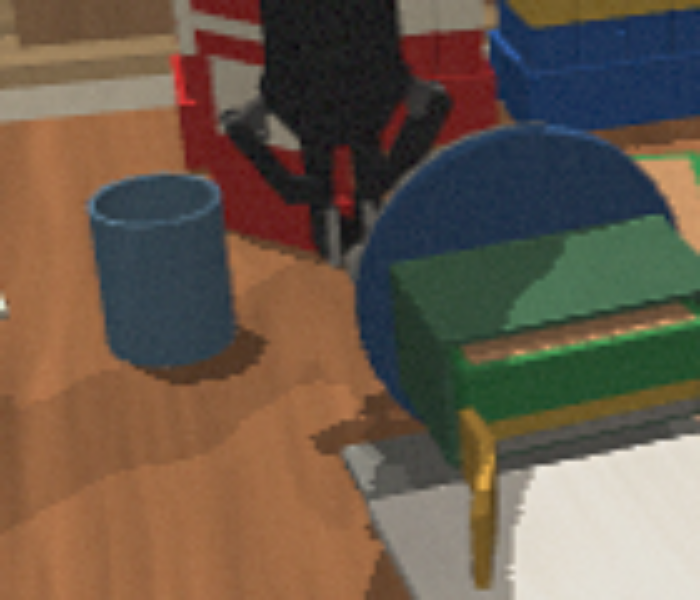

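Drawn 18 mm with 5.9 N of spring force, which matches. Next is the arc over the top.

```bash
cat >> h.py <<'E'
def arc(ths,xc=.0008,zc=.0895,y=.2245,r=.07):
    o=robot.get_obs();p=W2T(o["position"]);th=np.arctan2(p[2]-zc,xc-p[0]);print("theta",round(th,3),"r",round(np.hypot(p[2]-zc,p[0]-xc)*1e3,1))
    if th<-1: th+=2*np.pi
    plan([[xc-r*np.cos(t),y,zc+r*np.sin(t)] for t in th+np.array(ths)])
E
python3 -c "
from h import *
arc([.12,.26,.4,.54,.68])"
```

```text
theta -0.006 r 70.0
t 12.6 turner [-69.2 223.3  89. ] F [-0.3 -6.4  3.9] w 0.149 ang [ 0.   0.1 -0.1]
dp [[0.005, -0.012, -0.084], [0.018, -0.0, -0.096], [0.031, 0.0, -0.093], [0.044, -0.0, -0.088], [0.056, 0.0, -0.081]]
dr [[0.0, 0.001, -0.001], [0.0, 0.0, -0.0], [-0.0, -0.0, 0.0], [0.0, 0.0, 0.0], [-0.0, -0.0, 0.0]]
```

>>> jog_arm(hand=[1,1,1,1,1], dp=[[0.01,-0.01,-0.08],[0.02,0,-0.1],[0.03,0,-0.09],[0.04,0,-0.09],[0.06,0,-0.08]], dr=[[0,0,0],[0,0,0],[0,0,0],[0,0,0],[0,0,0]], newtons=30)

```text
t: 13.22
position: [0.4469, 0.2395, 0.1293]
tool_rot: [0.005, 0.998, 0.067, -0.008]
wrist_force: [-14.0, -7.2, 0.9]
gripper_width: 0.146
```

```bash
python3 -c "
from h import *
arc([.14,.28,.42,.56,.7])
c=cap('side','s12');b=c['frame'][140:280,200:380];cv2.imwrite('pics/s12z.png',cv2.resize(b,None,fx=4,fy=4)[:,:,::-1])"
```

```text
theta 0.586 r 72.0
t 13.225 turner [-59.2 219.8 129.3] F [-14.   -7.2   0.9] w 0.146 ang [ 0.5  0.9 -0.1]
dp [[0.076, -0.047, -0.068], [0.07, 0.0, -0.069], [0.079, 0.0, -0.058], [0.086, -0.0, -0.047], [0.092, 0.0, -0.034]]
dr [[0.006, 0.01, -0.001], [0.0, -0.0, 0.0], [-0.0, 0.0, 0.0], [0.0, -0.0, 0.0], [-0.0, -0.0, 0.0]]
```

View pics/s12z.png

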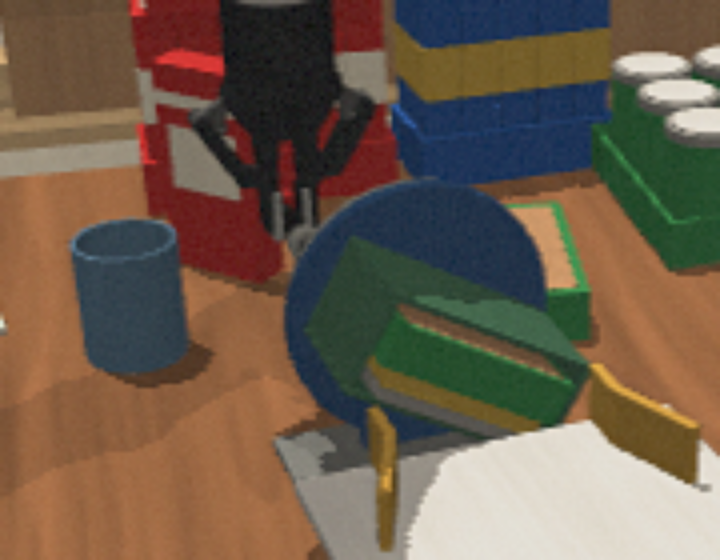

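The cradle is at about 0.6 rad with the pair inside. The draw has slipped to about 14.6 mm, so I'll pull out more along the way.

>>> jog_arm(hand=[1,1,1,1,1], dp=[[0.03,-0.06,-0.06],[0.06,-0.02,-0.07],[0.07,-0.02,-0.06],[0.08,-0.01,-0.05],[0.09,-0.01,-0.03]], dr=[[0,0.01,0],[0,0,0],[0,0,0],[0,0,0],[0,0,0]])

```text
t: 13.9
position: [0.4688, 0.2504, 0.1534]
tool_rot: [0.012, 0.998, 0.067, -0.011]
wrist_force: [-21.8, -11.6, 33.9]
gripper_width: 0.148
```

```bash
python3 -c "
from h import *
arc([.14,.28,.42,.56,.7],r=.072)
c=cap('side','s13');b=c['frame'][140:280,200:380];cv2.imwrite('pics/s13z.png',cv2.resize(b,None,fx=4,fy=4)[:,:,::-1])"
```

```text
theta 1.048 r 73.8
t 13.9 turner [-36.  227.6 153.4] F [-21.8 -11.6  33.9] w 0.148 ang [ 1.3  1.3 -0.1]
dp [[0.099, 0.031, -0.03], [0.096, -0.0, -0.031], [0.099, -0.0, -0.017], [0.101, 0.0, -0.003], [0.1, -0.0, 0.011]]
dr [[0.014, 0.014, -0.001], [-0.0, -0.0, 0.0], [0.0, 0.0, 0.0], [-0.0, -0.0, 0.0], [0.0, 0.0, 0.0]]
```

View pics/s13z.png

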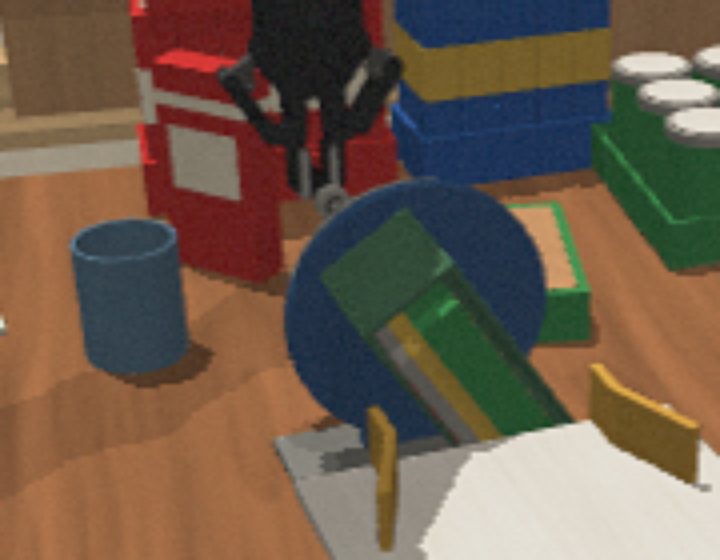

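Forces are high (34 N in z): the effective arc centre is about 3.5 mm higher than I assumed, and the pin is at its stop. I'll relax a row and use a corrected centre.

>>> jog_arm(hand=[1,1,1,1,1], dp=[[-0.01,0.02,-0.02],[0,0,0],[0,0,0],[0,0,0],[0,0,0]], dr=[[0.01,0.01,0],[0,0,0],[0,0,0],[0,0,0],[0,0,0]])

```text
t: 14.58
position: [0.469, 0.245, 0.154]
tool_rot: [0.006, 0.998, 0.066, -0.004]
wrist_force: [-2.7, -5.5, 4.9]
gripper_width: 0.147
```

```bash
python3 -c "
from h import *
arc([.1,.22,.34,.46,.58],xc=.001,zc=.093,r=.0705,y=.225)"
```

```text
theta 1.018 r 71.7
t 14.575 turner [-36.6 222.1 154. ] F [-2.7 -5.5  4.9] w 0.147 ang [ 0.7  0.5 -0.2]
dp [[0.068, -0.029, -0.025], [0.078, 0.0, -0.032], [0.081, -0.0, -0.023], [0.084, -0.0, -0.013], [0.085, -0.0, -0.003]]
dr [[0.008, 0.006, -0.002], [0.0, 0.0, 0.0], [-0.0, -0.0, 0.0], [0.0, 0.0, 0.0], [-0.0, -0.0, 0.0]]
```

>>> jog_arm(hand=[1,1,1,1,1], dp=[[0.07,-0.02,-0.04],[0.08,0,-0.035],[0.08,0,-0.025],[0.08,0,-0.015],[0.05,0,0]], dr=[[0.01,0.01,0],[0,0,0],[0,0,0],[0,0,0],[0,0,0]])

```text
t: 15.2
position: [0.4987, 0.249, 0.1644]
tool_rot: [0.002, 0.998, 0.067, -0.003]
wrist_force: [-5.5, -6.7, 10.5]
gripper_width: 0.144
```

```bash
python3 -c "
from h import *
arc([.1,.22,.34,.46,.58],xc=.001,zc=.093,r=.0715,y=.225)"
```

```text
theta 1.464 r 71.9
t 15.2 turner [ -6.7 222.1 164.4] F [-5.5 -6.7 10.5] w 0.144 ang [ 0.2  0.4 -0.2]
dp [[0.072, -0.029, -0.001], [0.086, 0.0, 0.005], [0.084, -0.0, 0.015], [0.082, -0.0, 0.025], [0.079, -0.0, 0.034]]
dr [[0.003, 0.004, -0.002], [0.0, -0.0, 0.0], [-0.0, -0.0, 0.0], [0.0, 0.0, 0.0], [-0.0, -0.0, 0.0]]
```

>>> jog_arm(hand=[1,1,1,1,1], dp=[[0.08,-0.02,-0.01],[0.09,-0.01,0.005],[0.085,0,0.015],[0.08,0,0.025],[0.06,0,0.025]], dr=[[0,0,0],[0,0,0],[0,0,0],[0,0,0],[0,0,0]])

```text
t: 15.82
position: [0.5358, 0.2548, 0.1572]
tool_rot: [0.005, 0.998, 0.066, -0.006]
wrist_force: [-4.5, -6.2, 6.1]
gripper_width: 0.147
```

```bash
python3 -c "
from h import *
arc([.1,.22,.34,.46,.58],xc=.001,zc=.093,r=.0715,y=.225)
c=cap('side','s14');b=c['frame'][140:280,200:380];cv2.imwrite('pics/s14z.png',cv2.resize(b,None,fx=4,fy=4)[:,:,::-1])"
```

```text
theta 2.008 r 70.8
t 15.825 turner [ 31.  222.8 157.2] F [-4.5 -6.2  6.1] w 0.147 ang [ 0.6  0.8 -0.2]
dp [[0.066, -0.023, 0.026], [0.071, 0.0, 0.048], [0.065, -0.0, 0.056], [0.057, 0.0, 0.064], [0.049, 0.0, 0.07]]
dr [[0.006, 0.009, -0.003], [-0.0, -0.0, 0.0], [0.0, 0.0, 0.0], [-0.0, -0.0, 0.0], [0.0, -0.0, 0.0]]
```

View pics/s14z.png

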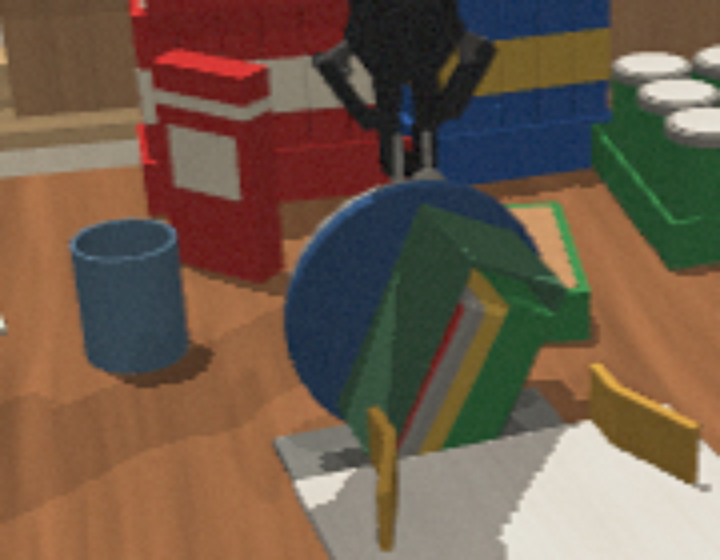

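The cradle is at about 2.0 rad with the tin and tray still inside. I'll keep going.

>>> jog_arm(hand=[1,1,1,1,1], dp=[[0.065,-0.02,0.03],[0.07,0,0.05],[0.065,0,0.055],[0.055,0,0.065],[0.03,0,0.05]], dr=[[0,0.01,0],[0,0,0],[0,0,0],[0,0,0],[0,0,0]])

```text
t: 16.5
position: [0.5644, 0.2577, 0.1304]
tool_rot: [0.008, 0.998, 0.065, -0.0]
wrist_force: [-0.7, -5.4, 3.0]
gripper_width: 0.147
```

```bash
python3 -c "
from h import *
arc([.1,.22,.34,.46,.58],xc=.001,zc=.093,r=.0708,y=.225)"
```

```text
theta 2.573 r 69.5
t 16.5 turner [ 59.6 221.7 130.4] F [-0.7 -5.4  3. ] w 0.147 ang [ 0.9  0.1 -0.4]
dp [[0.045, -0.034, 0.054], [0.034, -0.0, 0.078], [0.024, -0.0, 0.081], [0.014, 0.0, 0.084], [0.004, -0.0, 0.085]]
dr [[0.01, 0.001, -0.004], [-0.0, -0.0, 0.0], [-0.0, -0.0, 0.0], [0.0, 0.0, 0.0], [0.0, 0.0, 0.0]]
```

>>> jog_arm(hand=[1,1,1,1,1], dp=[[0.035,-0.02,0.06],[0.03,0,0.075],[0.022,0,0.08],[0.012,0,0.08],[0.003,0,0.06]], dr=[[0.01,0,0],[0,0,0],[0,0,0],[0,0,0],[0,0,0]])

```text
t: 17.12
position: [0.5753, 0.2586, 0.0937]
tool_rot: [0.002, 0.998, 0.064, -0.001]
wrist_force: [0.3, -4.5, 3.3]
gripper_width: 0.146
```

```bash
python3 -c "
from h import *
arc([.04,.08,.1,.1,.1],xc=.001,zc=.093,r=.07,y=.224)
c=cap('side','s15');b=c['frame'][140:280,200:380];cv2.imwrite('pics/s15z.png',cv2.resize(b,None,fx=4,fy=4)[:,:,::-1])"
```

```text
theta 3.132 r 69.6
t 17.125 turner [ 70.6 221.1  93.7] F [ 0.3 -4.5  3.3] w 0.146 ang [ 0.2  0.2 -0.5]
dp [[0.004, -0.029, 0.028], [-0.001, 0.0, 0.028], [-0.001, 0.0, 0.014], [0.0, 0.0, 0.0], [0.0, 0.0, 0.0]]
dr [[0.002, 0.002, -0.006], [-0.0, -0.0, 0.0], [0.0, 0.0, 0.0], [0.0, -0.0, 0.0], [-0.0, -0.0, 0.0]]
```

View pics/s15z.png

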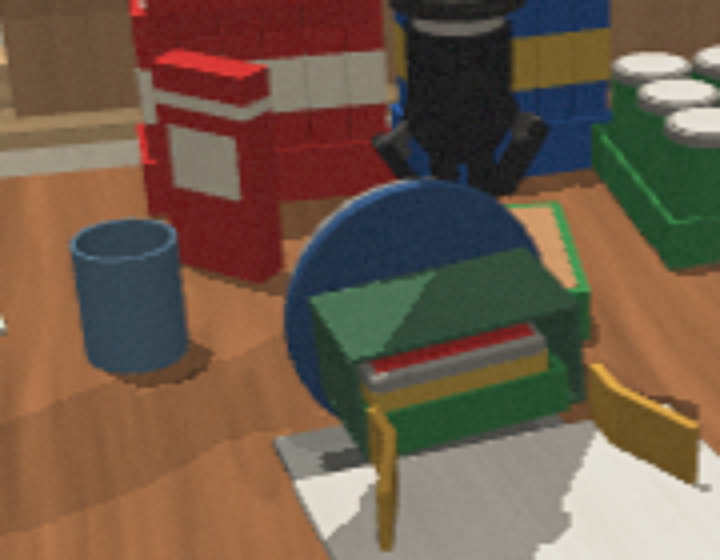

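It is near pi and looks level. I'll press down to the stop.

>>> jog_arm(hand=[1,1,1,1,1], dp=[[0,0,0.03],[0,0,0.03],[0,0,0.02],[0,0,0.02],[0,0,0.02]], dr=[[0,0,0],[0,0,0],[0,0,0],[0,0,0],[0,0,0]])

```text
t: 17.8
position: [0.5757, 0.2605, 0.0863]
tool_rot: [0.002, 0.998, 0.064, 0.0]
wrist_force: [-14.1, -6.3, 35.2]
gripper_width: 0.145
```

```bash
python3 -c "
from h import *
arc([.0],xc=.001,zc=.093,r=.07,y=.206)"
```

```text
theta -3.046 r 70.6
t 17.8 turner [ 71.2 223.   86.3] F [-14.1  -6.3  35.2] w 0.145 ang [ 0.2  0.  -0.5]
dp [[-0.004, 0.17, 0.0]]
dr [[0.002, 0.0, -0.006]]
```

It is at the stop (35 N up). I'll let the pin in.

>>> jog_arm(hand=[1,1,1,1,1], dp=[[0,0.02,-0.01],[0,0.05,0],[0,0.05,0],[0,0.05,0],[0,0.02,0]], dr=[[0,0,0],[0,0,0],[0,0,0],[0,0,0],[0,0,0]])

```text
t: 18.42
position: [0.5773, 0.2455, 0.0876]
tool_rot: [-0.001, 0.998, 0.065, 0.0]
wrist_force: [1.0, 8.9, -5.8]
gripper_width: 0.144
```

```bash
python3 -c "
from h import *
arc([.0],xc=.001,zc=.093,r=.07,y=.204)"
```

```text
theta -3.064 r 70.0
t 18.425 turner [ 70.8 207.9  87.6] F [ 1.   8.9 -5.8] w 0.144 ang [-0.2 -0.1 -0.4]
dp [[0.0, 0.039, -0.0]]
dr [[-0.002, -0.001, -0.004]]
```

>>> jog_arm(hand=[1,0,0,0,0], dp=[[0,0,0],[0,0,0],[0,0,0],[0,0,0],[0,0,0]], dr=[[0,0,0],[0,0,0],[0,0,0],[0,0,0],[0,0,0]])

```text
t: 19.05
position: [0.5772, 0.246, 0.0875]
tool_rot: [-0.002, 0.998, 0.065, 0.0]
wrist_force: [-0.2, -0.3, 0.1]
gripper_width: 0.976
```

>>> jog_arm(hand=[0,0,0,0,0], dp=[[0,0,-0.2],[0,0,-0.4],[0,0,-0.5],[0,0,-0.5],[0,0,-0.2]], dr=[[0,0,0],[0,0,0],[0,0,0],[0,0,0],[0,0,0]])

```text
t: 19.68
position: [0.5761, 0.2458, 0.2776]
tool_rot: [-0.002, 0.998, 0.066, 0.0]
wrist_force: [0.5, 0.2, -1.1]
gripper_width: 0.997
```

```bash
python3 -c "
from h import *
plan([[-.07,.3,.26]]*5)"
```

```text
t 19.675 turner [ 69.6 208.4 277.6] F [ 0.5  0.2 -1.1] w 0.997 ang [-0.3 -0.  -0.3]
dp [[-0.5, -0.325, 0.064], [-0.499, -0.327, 0.063], [-0.398, -0.261, 0.05], [0.0, 0.0, 0.0], [0.0, 0.0, 0.0]]
dr [[-0.003, -0.0, -0.003], [-0.0, -0.0, 0.0], [0.0, 0.0, 0.0], [-0.0, 0.0, 0.0], [0.0, -0.0, 0.0]]
```

>>> jog_arm(hand=[0,0,0,0,0], dp=[[-0.4,-0.4,0],[-0.4,-0.4,0],[-0.4,-0.4,0],[-0.3,-0.3,0],[0,0,0]], dr=[[0,0,0],[0,0,0],[0,0,0],[0,0,0],[0,0,0]])

```text
t: 20.3
position: [0.4027, 0.3797, 0.288]
tool_rot: [-0.005, 0.998, 0.066, 0.005]
wrist_force: [1.1, -0.1, 0.7]
gripper_width: 1.002
```

```bash
python3 -c "
from h import *
plan([[-.07,.3,.26]])
c=cap('side','s16');b=c['frame'][140:280,200:380];cv2.imwrite('pics/s16z.png',cv2.resize(b,None,fx=4,fy=4)[:,:,::-1])
c=cap('top','t16');b=c['frame'][170:310,150:350];cv2.imwrite('pics/t16z.png',cv2.resize(b,None,fx=4,fy=4)[:,:,::-1])"
```

```text
t 20.3 turner [-83.9 364.7 288. ] F [ 1.1 -0.1  0.7] w 1.002 ang [-0.5 -0.6 -0.2]
dp [[0.116, 0.542, 0.231]]
dr [[-0.006, -0.007, -0.003]]
```

View pics/s16z.png

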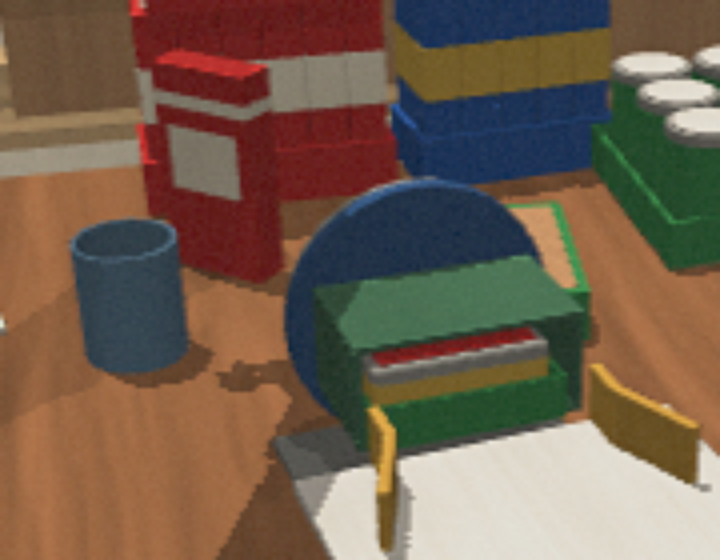

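View pics/t16z.png

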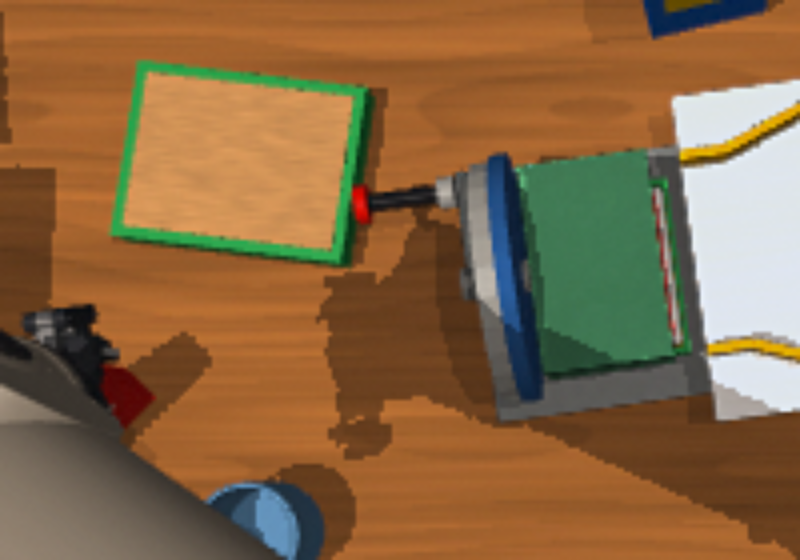

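```bash
python3 -c "
from h import *
def btn(f,box):
    hsv=cv2.cvtColor(f,cv2.COLOR_BGR2HSV);x0,x1,y0,y1=box
    m=cv2.inRange(hsv,(0,150,60),(6,255,255))|cv2.inRange(hsv,(174,150,60),(179,255,255))
    ys,xs=np.nonzero(m[y0:y1,x0:x1]);return xs.mean()+x0,ys.mean()+y0,xs.min()+x0,xs.max()+x0
c=cap('top')
a=btn(cv2.imread('pics/t8.png'),(236,262,255,280));b=btn(cv2.imread('pics/t16.png'),(234,250,210,230))
for k in(a,b): print(k,(W2T(onz(c,k[:2],.105))*1e3).round(1))
for p in((690,350),(667,180)): print('tray edge',(W2T(onz(c,(150+p[0]/4,170+p[1]/4),.104))*1e3).round(1))
for p in((677,345),(655,190)): print('tin edge',(W2T(onz(c,(150+p[0]/4,170+p[1]/4),.128))*1e3).round(1))
f=cv2.imread('pics/t16.png')[195:265,300:330];cv2.imwrite('pics/z16.png',cv2.resize(f,None,fx=8,fy=8,interpolation=cv2.INTER_NEAREST))
f=cv2.imread('pics/t16.png')[200:245,230:290];cv2.imwrite('pics/z16b.png',cv2.resize(f,None,fx=10,fy=10,interpolation=cv2.INTER_NEAREST))
f=cv2.imread('pics/t8.png')[245:290,230:290];cv2.imwrite('pics/z8b.png',cv2.resize(f,None,fx=10,fy=10,interpolation=cv2.INTER_NEAREST))
"
```

```text
(np.float64(245.44117647058823), np.float64(267.5882352941176), np.int64(244), np.int64(248)) [-69.7 224.4 105. ]
(np.float64(239.82051282051282), np.float64(220.3846153846154), np.int64(238), np.int64(242)) [ 71.4 224.3 105. ]
tray edge [-71.9  -3.3 104. ]
tray edge [ 55.5  -4.  104. ]
tin edge [-68.6   5.7 128. ]
tin edge [ 45.6   5.9 128. ]
```

View pics/z16.png

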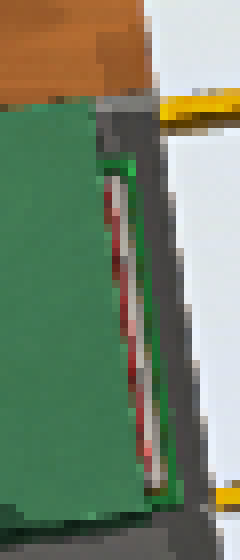

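View pics/z16b.png

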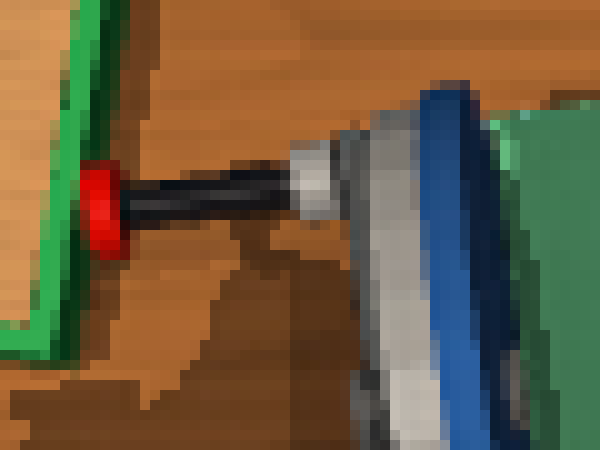

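View pics/z8b.png

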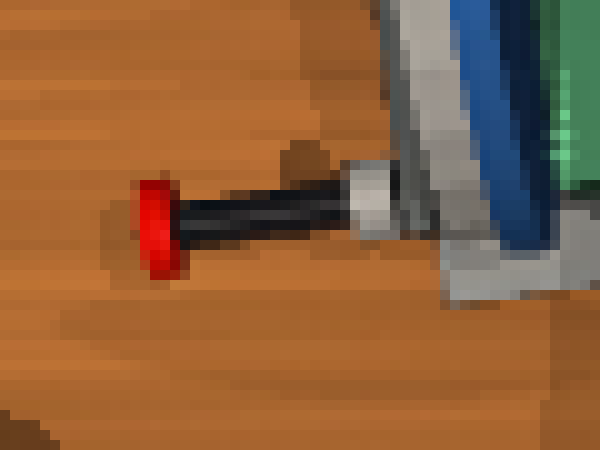

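Button y is the same before and after (224.4 and 224.3 mm), so the pin is home. The tray edge is 1–2 mm from its fully-home position. The gripper is clear of everything, so I'll hand in.

```bash
python3 -c "
from bench import robot
print(robot.hand_in())"
```

```text
the job is handed in; nothing more can be done
None
```

I carried out the whole job and handed it in at about 20 s of the 72 s allowed; no verdict was reported. I pushed the pair home, drew the pin, turned the cradle over the top to its second stop and let the pin snap in.

**Last checks**
- **Pin:** the button sat at y 224.3 mm after the turn, against 224.4 mm at the start, so the pin is in the second hole.
- **Tin and tray:** the pictures show the tin on top in its tray with the cradle level. The tray's edge is 1–2 mm from fully home, within the error of my measurement.
- **Clearance:** the gripper is open and clear of everything. No bystander was touched as far as I could see in the views, but I did not re-measure their positions.

**What disagreed on the way**
- My first estimate of the crank's arc was about 3.5 mm too low. Around 1.0 rad the wrist force rose to about 40 N in total. I relaxed the arm and corrected the arc, and the rest of the turn stayed at about 14 N or less, until I pressed onto the stop at the end (about 38 N).
- Partway over, the pin's draw slipped to about 14.6 mm, close to the 13 mm needed to clear the plate. I pulled it back out and it stayed clear.

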